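# Put the printing blocks away in the tight-lidded chest

### The job

Clear away the hand-printing blocks: prise up the tight lid of the wooden chest with the flat-bladed knife pushed into the notch under its front edge, swing the lid right back, set every dark block with a grip rib that is out on the table side by side flat on the chest's floor, print face down (put down, not dropped in), then shut the lid fully and leave the knife lying flat on its cork mat. Leave the pot, jar, mug and light wood offcut where they are.

Things in the scene. Friction and masses are not known exactly. Their poses are not given: they have to be found in the camera images.
- chest: fixed wooden chest, 180 (x) by 340 (y) by 88 mm high, with a lid 8 mm thick on top flush with all its sides (closed top at 96 mm). Walls 10 mm, floor 8 mm: inside 160 by 320 mm, 80 mm deep. Origin: centre of the underside; x points from the front (notch side) to the hinge side, z up.
- chest_floor (a point): centre of the chest's inner floor, 8 mm above the chest's origin; axes as the chest's
- notch (a point): centre of the prise notch, on the outer front face of the chest (at x = -90 mm of the chest, 83 mm up). The notch is 100 mm wide (y) and 10 mm high, cut right through the 10 mm front wall, from 78 mm up to the lid's underside at 88 mm. Axes as the chest's: a blade goes in along +x.
- lid (a joint): lid hinge angle, rad: 0 shut, up to 1.8 open (1.57 upright). Stiff hinge (friction 0.28 N m) with a 0.25 kg lid: it stays wherever it is left; about 3 N at the front edge lifts it.
- lid_hinge (a point): on the hinge line, middle of its length, at the lid's underside (chest x = +90 mm, 88 mm up); the hinge line runs along the chest's y
- lid_edge (a point): middle of the lid's free front edge, at its underside, 180 mm from the hinge line; moves with the lid
- mat: fixed cork mat, 220 (x) by 120 (y) by 4 mm; origin: centre of the underside; z up
- knife: loose flat-bladed knife, 120 g, 190 mm long, lies on its handle. Origin: underside of the handle, where handle meets blade; x points to the blade's tip. Handle of light wood 105 mm long (x = -105 to 0), 34 mm wide (y), 22 mm tall (z = 0 to 22 mm); steel blade 85 mm long (x = 0 to 85), 34 mm wide, 3 mm thick, its mid-plane at z = 11 mm.
- knife_tip (a point): middle of the blade's tip end, 85 mm ahead of the knife's origin and 11 mm above it; axes as the knife's
- border_block: loose dark wooden border printing block, oblong base 125 (x) by 45 (y) by 26 mm; body's origin is the centre of its underside (print face, lies down); z up; the grip rib (60 mm along the block's x, 22 mm wide in y, 34 mm tall, from z = 26 to z = 60 mm) stands centred over the origin. 0.13 to 0.3 kg. May be absent.
- square_block: loose dark wooden printing block, square base 66 by 66 by 26 mm; body's origin is the centre of its underside (print face, lies down); z up; the grip rib (60 mm along the block's x, 22 mm wide in y, 34 mm tall, from z = 26 to z = 60 mm) stands centred over the origin. 0.13 to 0.3 kg. May be absent.
- round_block: loose dark wooden printing block, round base 66 mm in diameter, 26 mm thick; body's origin is the centre of its underside (print face, lies down); z up; the grip rib (60 mm along the block's x, 22 mm wide in y, 34 mm tall, from z = 26 to z = 60 mm) stands centred over the origin. 0.13 to 0.3 kg. May be absent.
- paisley_block: loose dark wooden printing block, drop-shaped base from x = -51 to +56 mm, up to 62 mm wide, 26 mm thick; body's origin is the centre of its underside (print face, lies down); z up; the grip rib (60 mm along the block's x, 22 mm wide in y, 34 mm tall, from z = 26 to z = 60 mm) stands centred over the origin. 0.13 to 0.3 kg. May be absent.
- dye_pot: bystander: loose steel pot, 90 mm wide, 70 mm high; origin: centre of the underside
- jar: bystander: amber glass jar, 70 mm wide, 100 mm high; origin: centre of the underside
- mug: bystander: white mug, 80 mm wide, 90 mm high; origin: centre of the underside
- spare_wood: bystander: light wood offcut without a rib, 120 by 70 by 30 mm; origin: centre of the underside

How it is judged:
By the outcome, as a careful person would: the job done as asked, in the order asked, and still so for the second after the job is handed in, with the robot touching nothing.
Of border_block, square_block, round_block, paisley_block only 2 to 4 are there at a start; the rules pass over those that are not, and their reading is None.
At some moment in a run one of border_block, square_block, round_block, paisley_block, knife may be knocked a few centimetres aside while the robot is not near it.
It also fails if it takes over 210 s, if anything falls off the work surface, if the arm or the gripper's body presses on something with over 40 N, if the wrist force passes 120 N, or if a joint passes its speed limit or range.

### The arm

A 6-joint arm with a two-finger parallel gripper is mounted at the origin on the work surface. World frame = base frame: x ahead of the robot, y to its left, z up, the work surface at z = 0. Lengths are in mm, angles in rad, forces in N, time in s.
With the tool pointing down it reaches from about 400 to 925 mm from the base axis. Payload 12.5 kg.
Tool frame: the origin (TCP) lies midway between the tips of the shut fingers; the grasp point (between the pads) lies 19 mm behind it; z points along the fingers, y is the line along which they close (so a half turn about z gives the same grasp; the last joint's range is limited). The gripper opens to 95 mm and grips with 3 to 60 N. Pads are 20 mm wide; open, the fingers measure 119 mm over their backs; the gripper's body (75 mm by 180 mm) begins 59 mm behind the grasp point.
Start: joints at [1.21, 0.491, 1.559, -0, 1.092, -0.106], TCP at [157.514, 604.844, 214.661] pointing down, gripper open.
Joint ranges: [-3.1, 3.1], [-0.84, 2.19], [0.05, 2.79], [-1.13, 4.28], [0.06, 2.93], [-2.69, 2.69]. Speed limits (rad/s): [2.22, 2.22, 2.79, 3.14, 3.14, 3.14].

### API

Orientations are given as [roll, pitch, yaw] about the fixed x, y, z axes, in that order (R = Rz(yaw) Ry(pitch) Rx(roll)).
In Python, from cell import env gives the robot as it stands.
- The arm moves only by the tool carry_out, never from a script. Its argument "series" is a list of rows, each a list of 4 numbers: the shift along the world's x, y, z normalised to -1 to 1, where 1 is 5 cm, then the turn about the world's z normalised to -1 to 1, where 1 is 6 degrees. In form: [[x, y, z, turn], ...]. A call has exactly 5 rows; each row shifts and turns the commanded pose from where the row before left it; what a row does not reach is not made up. A row lasts 1/10 s, in which the tool goes at most 50 mm and 8.59 degrees, less where a joint would pass 70% of its speed; a pose out of reach is approached as far as the arm can. A call with a number of a shift or a turn outside -1 to 1 is refused whole. A call with a gripper value outside its range is refused whole. "fingers" is the closure, from -1 (fully open) to 1 (shut), set as the call begins (left out, the last holds). The fingers move at their own pace and stop on an object; the grip force is fixed at half the most. Time passes only in rows, so rows that do not move let the fingers close, or fill a call up. It gives the time, the measured TCP pose, the force, the opening and the grip force at its end, in the units of the state.
- env.state(): the state, without advancing time (a new reading comes with each control period).
- env.read_camera(name): name is "scene" or "side" or "wrist"; returns the picture (480x640x3 uint8, red, green, blue); there is no depth.
- env.calibration(name): a dict with "K" (3x3 intrinsics, pixels), "pose" (4x4, takes a point from camera to world coordinates). Camera axes: x right, y down, z forward; pixel columns grow to the right and rows downward; lengths in mm; the calibration is good to about 2 mm. A picture is of the moment at which its call begins: read the wrist's pose just before it. calibration takes no time and is no camera call; for the wrist camera it gives the pose at the moment of the call.
- env.job_done(): hands the job in; it is judged then, once.
Trained networks look in the newest picture that a camera, given by its name, has taken for a name from the list of things; names that differ only in an ending like _2 or _b are one class to them, and where a whole thing is asked for, a point or a joint stands for the part that bears it (a point fixed in the world has none). Each returns a list of dicts, best first, with "conf" (0 to 1); they miss things now and then, are a little off and sometimes report something else, mostly with a low value. They report only what shows in the picture. A call takes as long as a camera call.
- env.look_for(camera, label): "position" ([row, column] as shares, 0 to 1, of the picture: columns of its width, rows of its height, amid what is visible of it).
The state is a dict: "t": time; "joints": joint angles; "qvel": joint speeds; "tau": joint torques, N m; "eef_pos": TCP position; "tcp_rot": TCP orientation; "ft_force": force on the tool from outside, world axes, zero at the start; "moment": the same for the moment, N m; "opening": opening from 0.0 (shut) to 1.0 (fully open); "grip_force": force on a finger pad.
Only numpy, scipy, OpenCV 4.12 (cv2) and the standard library are available. Lean on these libraries where they do the work, as an engineer would, in place of code of your own. Each camera call takes 0.05 s, during which the arm holds its last target. There are 200 camera calls.

## Working session

There is one attempt and no reset: what is moved stays moved. The work goes in short steps, Python scripts to look and compute and a tool call to move; the robot and the scene stay as the last step left them, time stands still between calls to the robot, and variables do not carry over. Pictures are saved under pics/ and viewed, at most 14 in all, crops included, and the job is handed in when it is done.

Besides the shell and the picture viewer there is one more tool, called as name([rows], argument=value, ...), one row to a line, values as JSON. carry_out: Moves the arm, as the interface text tells. Its arguments: {"type":"object","properties":{"series":{"type":"array","items":{"type":"array","items":{"type":"number","minimum":-1,"maximum":1}}},"fingers":{"type":"number"}},"required":["series"]}

```bash
ls; mkdir -p pics
cat > h.py <<'E'
import numpy as np, cv2
from cell import env
def snap(cam,name=None):
    c=env.calibration(cam); im=env.read_camera(cam)
    if name: cv2.imwrite('pics/%s.png'%name, cv2.cvtColor(im,cv2.COLOR_RGB2BGR))
    return im,c
def ray(c,u,v):
    K=np.array(c['K']);P=np.array(c['pose'])
    d=P[:3,:3]@np.linalg.solve(K,[u,v,1.]);return P[:3,3],d
def at_z(c,u,v,z):
    o,d=ray(c,u,v);return o+d*(z-o[2])/d[2]
def proj(c,p):
    K=np.array(c['K']);P=np.array(c['pose']);p=np.atleast_2d(p)
    q=(p-P[:3,3])@P[:3,:3]@K.T
    return q[:,:2]/q[:,2:]
def tri(rays):
    A=np.zeros((3,3));b=np.zeros(3)
    for o,d in rays:
        d=d/np.linalg.norm(d);M=np.eye(3)-np.outer(d,d);A+=M;b+=M@o
    return np.linalg.solve(A,b)
E
python3 - <<'E'
from h import *
s=env.state();print({k:np.round(v,3) for k,v in s.items()})
C={}
for cam in ['scene','side','wrist']:
    im,c=snap(cam,cam+'0');C[cam]=c;print(cam,np.round(c['K'],1).tolist(),np.round(c['pose'],3).tolist())
for l in ['chest','notch','lid_edge','mat','knife','knife_tip','border_block','square_block','round_block','paisley_block','dye_pot','jar','mug','spare_wood']:
    for cam in ['scene','side']:
        r=env.look_for(cam,l)
        print(l,cam,[(round(x['conf'],2),int(x['position'][1]*640),int(x['position'][0]*480),np.round(at_z(C[cam],x['position'][1]*640,x['position'][0]*480,30)[:2]).tolist()) for x in r[:3]])
E
```

```text
pics
{'t': np.float64(0.0), 'joints': array([ 1.21 ,  0.492,  1.559, -0.   ,  1.092, -0.106]), 'qvel': array([-0.   ,  0.   , -0.001, -0.001,  0.   ,  0.001]), 'tau': array([ 0.0000e+00, -6.1264e+01, -2.5819e+01,  6.9000e-02,  4.8000e-02,
       -0.0000e+00]), 'eef_pos': array([157.446, 604.602, 214.057]), 'tcp_rot': array([-3.14 , -0.   ,  2.887]), 'ft_force': array([-0.23 , -0.632,  0.702]), 'moment': array([-0.046,  0.036,  0.004]), 'grip_force': np.float64(0.0), 'opening': np.float64(0.997)}
scene [[455.9, 0.0, 322.0], [0.0, 455.9, 245.4], [0.0, 0.0, 1.0]] [[0.469, 0.749, -0.468, 1155.236], [0.883, -0.393, 0.255, -217.584], [0.007, -0.533, -0.846, 1038.861], [0.0, 0.0, 0.0, 1.0]]
side [[482.2, 0.0, 322.8], [0.0, 482.2, 240.1], [0.0, 0.0, 1.0]] [[0.824, -0.332, 0.459, 48.161], [-0.566, -0.459, 0.685, -757.738], [-0.016, -0.824, -0.566, 789.615], [0.0, 0.0, 0.0, 1.0]]
wrist [[369.6, 0.0, 325.8], [0.0, 369.6, 240.5], [0.0, 0.0, 1.0]] [[0.252, 0.931, 0.264, 84.63], [0.968, -0.242, -0.071, 623.747], [-0.002, 0.273, -0.962, 384.17], [0.0, 0.0, 0.0, 1.0]]
chest scene [(0.88, 181, 275, [
[... 1023 characters left out ...]
[666.0, 45.0])]
square_block side [(0.55, 236, 257, [431.0, 227.0])]
round_block scene [(0.56, 374, 222, [597.0, 247.0]), (0.53, 182, 268, [495.0, -258.0])]
round_block side []
paisley_block scene [(0.56, 322, 270, [662.0, 52.0]), (0.29, 185, 275, [518.0, -257.0])]
paisley_block side [(0.77, 343, 263, [647.0, 40.0])]
dye_pot scene [(0.69, 179, 272, [503.0, -268.0]), (0.55, 392, 269, [745.0, 211.0])]
dye_pot side [(0.78, 338, 220, [759.0, 219.0])]
jar scene []
jar side [(0.62, 292, 202, [705.0, 390.0]), (0.44, 281, 298, [446.0, 17.0])]
mug scene [(0.64, 447, 182, [577.0, 506.0])]
mug side []
spare_wood scene [(0.62, 294, 328, [770.0, -77.0])]
spare_wood side [(0.65, 405, 273, [747.0, -84.0])]
```

View pics/scene0.png

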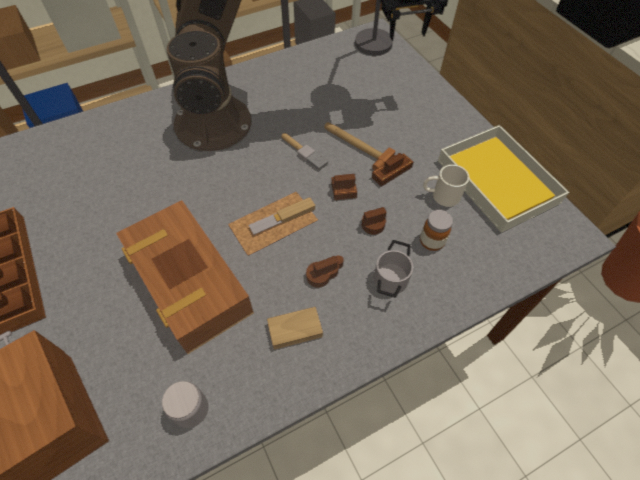

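View pics/side0.png

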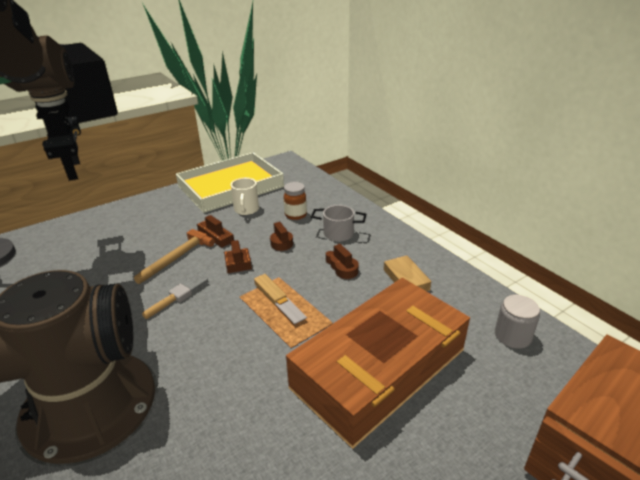

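All four blocks are on the table, at about (392,168), (344,187), (374,221) and (324,269) in the scene picture. The knife lies on the mat at (280,218). The chest is at (180,275), with its front, away from the strap hinges, facing the mat. I'm moving the wrist camera over them.

carry_out([
  [0.8,-0.5,0.3,0],
  [0.8,-0.5,0.3,0],
  [0.8,-0.5,0.3,0],
  [0.8,-0.5,0.3,0],
  [0.8,-0.5,0.3,0],
], fingers=-1)

```text
t: 2.05
eef_pos: [358.9, 478.6, 290.5]
tcp_rot: [3.141, 0.0, 2.887]
ft_force: [-0.1, 0.6, 0.1]
opening: 1.002
grip_force: 0.0
```

carry_out([
  [0.3,-0.9,0.2,0],
  [0.3,-0.9,0.2,0],
  [0.3,-0.9,0.2,0],
  [0.3,-0.9,0.2,0],
  [0.2,-0.5,0,0],
])

```text
t: 2.55
eef_pos: [428.3, 272.3, 331.1]
tcp_rot: [3.14, 0.002, 2.885]
ft_force: [-0.1, 1.0, 0.6]
opening: 0.999
grip_force: 0.0
```

Run:
```python
from h import *
im,c=snap('wrist','w1');print(np.round(env.state()['eef_pos']),np.round(env.state()['tcp_rot'],3))
np.save('w1.npy',c['pose'])
for l in ['knife','border_block','square_block','round_block','paisley_block','dye_pot','jar','mug','chest','mat']:
    r=env.look_for('wrist',l)
    print(l,[(round(x['conf'],2),int(x['position'][1]*640),int(x['position'][0]*480),np.round(at_z(c,x['position'][1]*640,x['position'][0]*480,30)[:2]).tolist()) for x in r[:2]])
```

```text
[429. 270. 331.] [3.141e+00 2.000e-03 2.884e+00]
knife [(0.98, 169, 252, [450.0, 51.0])]
border_block [(0.85, 425, 181, [443.0, 399.0]), (0.59, 9, 283, [436.0, -178.0])]
square_block [(0.77, 301, 211, [440.0, 237.0])]
round_block [(0.59, 340, 305, [582.0, 253.0])]
paisley_block [(0.76, 222, 383, [661.0, 51.0])]
dye_pot [(0.71, 335, 391, [717.0, 212.0]), (0.18, 339, 307, [584.0, 251.0])]
jar [(0.77, 440, 389, [753.0, 364.0])]
mug [(0.62, 516, 275, [599.0, 497.0]), (0.29, 438, 390, [754.0, 361.0])]
chest []
mat [(0.67, 143, 248, [435.0, 19.0])]
```

View pics/w1.png

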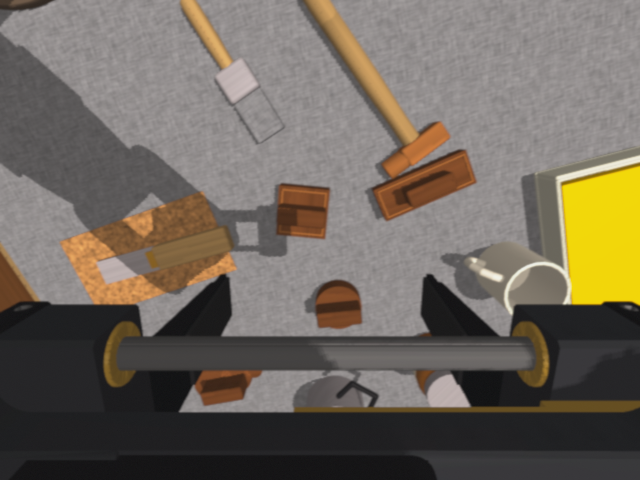

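The wrist view shows the border (425,183), square (302,210) and round (338,305) blocks, the paisley block partly hidden at (225,383), and the knife on its mat (165,255). The top of the picture is the side nearer the base. Next I move toward the chest and fit poses.

carry_out([
  [0.35,-0.9,0.18,0],
  [0.35,-0.9,0.18,0],
  [0.35,-0.9,0.18,0],
  [0.35,-0.9,0.18,0],
  [0.35,-0.9,0.18,0],
])

```text
t: 3.6
eef_pos: [515.4, 48.4, 375.1]
tcp_rot: [3.141, 0.0, 2.888]
ft_force: [0.8, 0.2, 0.2]
opening: 1.005
grip_force: 0.0
```

carry_out([
  [0.35,-0.9,0.18,0],
  [0.35,-0.9,0.18,0],
  [0.35,-0.9,0.18,0],
  [0,0,0,0],
  [0,0,0,0],
])

```text
t: 4.1
eef_pos: [567.7, -85.6, 401.1]
tcp_rot: [3.141, -0.001, 2.885]
ft_force: [0.6, 0.7, -0.5]
opening: 1.0
grip_force: 0.0
```

```bash
cat > fit.py <<'E'
from h import *
from scipy.optimize import minimize
def box(x0,x1,y0,y1,z0,z1):
    return np.array([[x,y,z] for x in(x0,x1) for y in(y0,y1) for z in(z0,z1)],float)
t=np.linspace(0,2*np.pi,40,endpoint=False)
def cyl(r): return np.vstack([np.c_[r*np.cos(t),r*np.sin(t),0*t+z] for z in(0,26)])
def drop():
    # round end at -x (r 31, centre -20), taper to the point at +56
    a=t[(np.cos(t)<0.4)]; p=np.c_[-20+31*np.cos(a),31*np.sin(a)]; p=np.vstack([p,[[56,0]]])
    return np.vstack([np.c_[p,0*p[:,0]+z] for z in(0,26)])
RIB=box(-30,30,-11,11,26,60)
M={'border_block':[box(-62.5,62.5,-22.5,22.5,0,26),RIB],'square_block':[box(-33,33,-33,33,0,26),RIB],
 'round_block':[cyl(33),RIB],'paisley_block':[drop(),RIB],'chest':[box(-90,90,-170,170,0,96)]}
def rot(p,q):
    c,s=np.cos(q[2]),np.sin(q[2]);z=q[3] if len(q)>3 else 0
    return p@np.array([[c,s,0],[-s,c,0],[0,0,1]])+[q[0],q[1],z]
def sil(c,parts,q):
    m=np.zeros((480,640),np.uint8)
    for p in parts:
        h=cv2.convexHull((proj(c,rot(p,q))*16).astype(np.int32)); cv2.fillConvexPoly(m,h,255,cv2.LINE_AA,4)
    return m.astype(float)/255
def mask(im,lo=35):
    b=cv2.GaussianBlur(im,(3,3),0).astype(int); h=cv2.cvtColor(im,cv2.COLOR_RGB2HSV)
    return (((b[...,0]-b[...,2])>lo)&(h[...,0]<13)).astype(float)
def cost(q,views,parts,rad):
    s=0
    for c,m in views:
        f=sil(c,parts,q); s+=1-(f*m).sum()/np.maximum(f,m*(rad(c))).sum()
    return s/len(views)
def fit(name,views,xy,yaws,R=90,z=False,zz=40):
    parts=M[name]; W={}
    def rad(c):
        k=id(c)
        if k not in W:
            m=np.zeros((480,640),np.uint8);p=np.array([[xy[0]+R*np.cos(a),xy[1]+R*np.sin(a),h] for a in t for h in (0,2*zz)])
            cv2.fillConvexPoly(m,cv2.convexHull(proj(c,p).astype(np.int32)),1);W[k]=m
        return W[k]
    best=None
    for y in yaws:
        q0=[xy[0],xy[1],y]+([0] if z else [])
        sx=np.vstack([q0]+[np.array(q0)+np.eye(len(q0))[i]*[15,15,.2,10][i] for i in range(len(q0))])
        r=minimize(cost,q0,args=(views,parts,rad),method='Nelder-Mead',options=dict(initial_simplex=sx,xatol=.05,fatol=1e-5,maxiter=300))
        if best is None or r.fun<best.fun: best=r
    return np.round(best.x,3),round(best.fun,3)
E
cat > f1.py <<'E'
from fit import *
im2,c2=snap('wrist','w2')
ld=lambda n:cv2.cvtColor(cv2.imread('pics/%s.png'%n),cv2.COLOR_BGR2RGB)
cs,cd=env.calibration('scene'),env.calibration('side')
c1=dict(c2);c1['pose']=np.load('w1.npy')
V={'s':(cs,mask(ld('scene0'))),'d':(cd,mask(ld('side0'))),'1':(c1,mask(ld('w1'))),'2':(c2,mask(im2))}
Y=np.arange(0,3.1,.52)
for n,xy,vs in [('border_block',(440,390),'sd1'),('square_block',(440,236),'sd1'),('round_block',(588,251),'sd1'),('paisley_block',(660,50),'sd2')]:
    print(n,fit(n,[V[k] for k in vs],xy,np.arange(0,6.2,.52) if n[0]=='p' else Y,z=True))
print('chest',fit('chest',[V['s'],V['d']],(510,-260),[-1.2,-1.6,-2],R=260,zz=48,z=True))
for v in V: cv2.imwrite('pics/m%s.png'%v,V[v][1]*255)
E
python3 f1.py
```

```text
border_block (array([4.47706e+02, 3.98759e+02, 1.74400e+00, 5.50000e-02]), np.float64(0.401))
square_block (array([440.903, 237.782,   1.239,   1.253]), np.float64(0.419))
round_block (array([ 5.85462e+02,  2.50344e+02,  1.39500e+00, -1.84000e-01]), np.float64(0.361))
paisley_block (array([658.338,  62.792,   1.723,   1.337]), np.float64(0.274))
chest (array([ 518.607, -257.24 ,   -1.437,   -0.928]), np.float64(0.456))[ WARN:0@50.745] global loadsave.cpp:1063 imwrite_ Unsupported depth image for selected encoder is fallbacked to CV_8U.
```

View pics/w2.png

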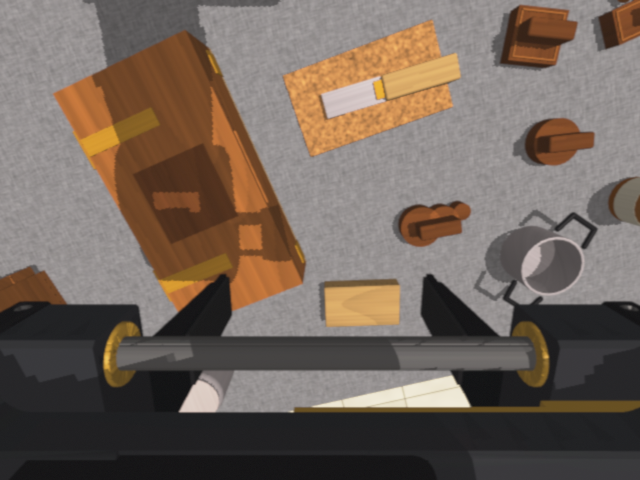

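```bash
python3 - <<'E' 2>/dev/null
from h import *
for n,ps in {'w2':[(540,20),(540,60),(550,140),(415,225),(440,222),(185,190),(100,100),(260,130),(360,100),(420,75),(380,90),(300,150),(500,250),(340,300),(150,130)],'scene0':[(392,165),(345,193),(375,223),(320,275),(180,260),(150,230),(230,310),(200,330),(60,250),(340,400),(146,246)],'side0':[(215,233),(235,263),(280,240),(343,265),(380,335),(330,370),(400,400),(60,300)]}.items():
    im=cv2.imread('pics/%s.png'%n);h=cv2.cvtColor(im,cv2.COLOR_BGR2HSV)
    print(n,[(p,h[p[1],p[0]].tolist()) for p in ps])
ims=[cv2.imread('pics/m%s.png'%k) for k in 'sd12']
cv2.imwrite('pics/mm.png',cv2.resize(np.vstack([np.hstack(ims[:2]),np.hstack(ims[2:])]),(800,600),interpolation=cv2.INTER_AREA))
E
```

```text
w2 [((540, 20), [11, 171, 131]), ((540, 60), [12, 171, 118]), ((550, 140), [11, 161, 92]), ((415, 225), [11, 149, 65]), ((440, 222), [11, 158, 76]), ((185, 190), [12, 160, 83]), ((100, 100), [13, 175, 172]), ((260, 130), [6, 9, 146]), ((360, 100), [2, 18, 215]), ((420, 75), [18, 130, 226]), ((380, 90), [21, 195, 235]), ((300, 150), [0, 9, 148]), ((500, 250), [0, 9, 87]), ((340, 300), [17, 132, 216]), ((150, 130), [13, 165, 111])]
scene0 [((392, 165), [11, 145, 60]), ((345, 193), [12, 155, 102]), ((375, 223), [13, 153, 75]), ((320, 275), [11, 126, 75]), ((180, 260), [13, 175, 108]), ((150, 230), [12, 152, 146]), ((230, 310), [13, 142, 88]), ((200, 330), [13, 147, 83]), ((60, 250), [13, 18, 127]), ((340, 400), [20, 46, 116]), ((146, 246), [16, 160, 134])]
side0 [((215, 233), [11, 178, 93]), ((235, 263), [12, 174, 76]), ((280, 240), [11, 178, 79]), ((343, 265), [11, 181, 96]), ((380, 335), [11, 180, 112]), ((330, 370), [12, 176, 168]), ((400, 400), [12, 174, 79]), ((60, 300), [24, 26, 49])]
```

View pics/mm.png

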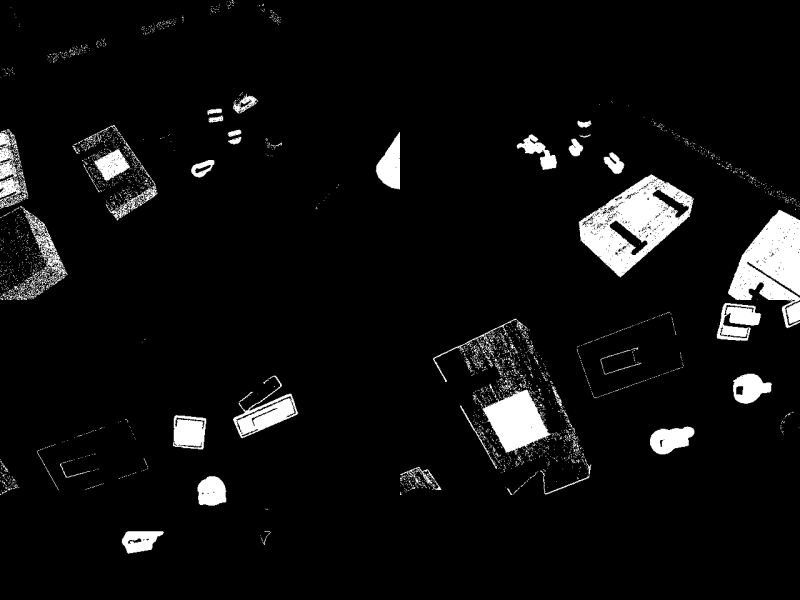

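The masks are too narrow: the rims and chest are only partly filled, though the objects are cleanly isolated. I'm widening the thresholds and refitting. The w2 image shows the knife blade tip near (325,105), its butt near (459,65), and the chest front edge from (187,31) to (303,275).

```bash
python3 - <<'E'
s=open('fit.py').read()
a=s.index('def mask');b=s.index('def cost')
s=s[:a]+'''def mask(im,hmax=15,smin=75):
    h=cv2.cvtColor(cv2.GaussianBlur(im,(3,3),0),cv2.COLOR_RGB2HSV)
    m=((h[...,0]<=hmax)&(h[...,1]>smin)).astype(np.uint8)
    return cv2.morphologyEx(m,cv2.MORPH_CLOSE,np.ones((3,3),np.uint8)).astype(float)
'''+s[b:]
s=s.replace("p=np.vstack([p,[[56,0]]])","p=np.vstack([p,np.c_[46+10*np.cos(t),10*np.sin(t)]])")
open('fit.py','w').write(s)
s=open('f1.py').read()
s=s.replace("im2,c2=snap('wrist','w2')","c2=env.calibration('wrist')").replace("V={","im2=ld('w2')\nV={")
a=s.index("print('chest'")
s=s[:a]+'''VC=[(cs,mask(ld('scene0'),25)),(cd,mask(ld('side0'),25))]
print('chest',fit('chest',VC,(510,-260),[-1.2,-1.4,-1.6],R=215,zz=48,z=True))
# knife and mat from w2 (approx corner clicks)
for n,z,ps in [('blade',15,[(323,97),(328,117),(375,79),(381,101)]),('handle',26,[(457,54),(460,79),(381,75),(387,100)]),('mat',4,[(284,75),(313,156),(452,107),(432,20)])]:
    P=np.array([at_z(c2,*p,z)[:2] for p in ps]);print(n,np.round(P).tolist(),np.round(P.mean(0)))
'''
open('f1.py','w').write(s)
E
python3 f1.py
```

```text
border_block (array([444.737, 397.914,   1.709,   1.293]), np.float64(0.325))
square_block (array([4.41018e+02, 2.37763e+02, 1.22500e+00, 1.37000e-01]), np.float64(0.28))
round_block (array([ 5.85458e+02,  2.50228e+02,  1.42100e+00, -2.02000e-01]), np.float64(0.243))
paisley_block (array([657.858,  61.899,   1.681,  -1.012]), np.float64(0.133))
chest (array([ 5.17736e+02, -2.58552e+02, -1.43500e+00,  8.60000e-02]), np.float64(0.105))
blade [[443.0, -57.0], [470.0, -57.0], [438.0, 19.0], [468.0, 21.0]] [455. -18.]
handle [[437.0, 131.0], [469.0, 130.0], [436.0, 27.0], [470.0, 28.0]] [453.  79.]
mat [[400.0, -103.0], [518.0, -92.0], [502.0, 121.0], [384.0, 112.0]] [451.  10.]
```

carry_out([
  [-0.23,0.26,-0.5,-1],
  [-0.23,0.26,-0.5,-1],
  [-0.23,0.26,-0.5,-1],
  [-0.23,0.26,-0.5,-1],
  [-0.23,0.26,-0.5,-1],
])

```text
t: 4.65
eef_pos: [508.8, -18.0, 276.0]
tcp_rot: [3.141, 0.0, 2.361]
ft_force: [0.3, -0.1, -0.4]
opening: 0.998
grip_force: 0.0
```

carry_out([
  [-0.23,0.26,-0.5,-1],
  [-0.23,0.26,-0.5,-1],
  [-0.23,0.26,-0.5,-1],
  [-0.23,0.26,-0.5,-1],
  [-0.23,0.26,-0.5,-1],
])

```text
t: 5.15
eef_pos: [451.2, 46.7, 151.2]
tcp_rot: [3.141, 0.0, 1.837]
ft_force: [0.8, 0.7, -0.3]
opening: 1.002
grip_force: 0.0
```

carry_out([
  [0,0,0,-1],
  [0,0,0,-1],
  [0,0,0,-0.37],
  [0,0,0,0],
  [0,0,0,0],
])

```text
t: 5.65
eef_pos: [452.1, 45.7, 151.9]
tcp_rot: [3.141, -0.0, 1.594]
ft_force: [-0.1, -0.2, -0.1]
opening: 1.001
grip_force: 0.0
```

Run:
```python
from h import *
s=env.state();print(np.round(s['eef_pos'],1),np.round(s['tcp_rot'],3))
im,c=snap('wrist','w3');snap('side','d3');print(np.round(c['pose'],3).tolist()); np.save('w3.npy',c['pose'])
print(env.look_for('wrist','knife')[:1],env.look_for('wrist','knife_tip')[:1])
k=np.array([[0,0,11],[85,0,11],[-105,0,22]]);a=-1.552;R=np.array([[np.cos(a),-np.sin(a),0],[np.sin(a),np.cos(a),0],[0,0,1]])
print(proj(c,k@R.T+[454,25,4]).round())
```

```text
[452.1  45.7 151.9] [ 3.141 -0.     1.594]
[[1.0, 0.022, 0.009, 451.481], [0.024, -0.962, -0.273, 121.9], [0.002, 0.273, -0.962, 321.912], [0.0, 0.0, 0.0, 1.0]]
[{'position': [0.4617, 0.505], 'conf': 0.79}] [{'position': [0.4694, 0.5058], 'conf': 0.79}]
[[325. 251.]
 [325. 338.]
 [326. 125.]]
```

View pics/w3.png

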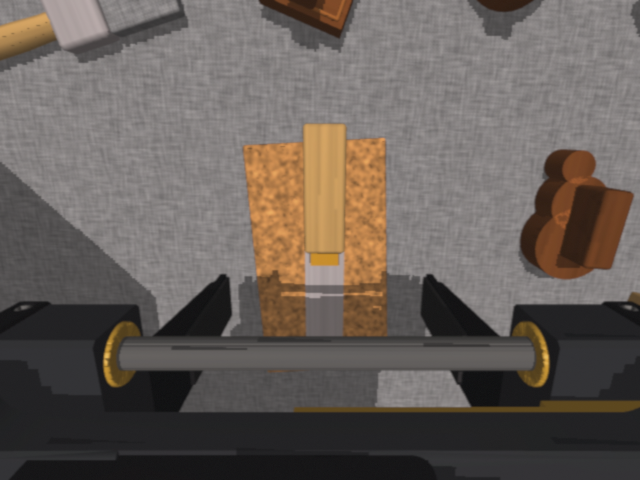

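The knife handle runs straight up the picture, from (324,124) to (324,252), centred under the open fingers. I go down and grip.

carry_out([
  [0,0,-0.8,0],
  [0,0,-0.8,0],
  [0.02,0,-0.8,0],
  [0,0,-0.35,0],
  [0,0,-0.12,0],
])

```text
t: 6.35
eef_pos: [452.7, 44.8, 6.4]
tcp_rot: [-3.139, -0.0, 1.592]
ft_force: [1.1, -0.2, -0.4]
opening: 0.997
grip_force: 0.0
```

carry_out([
  [0,0,0,0],
  [0,0,0,0],
  [0,0,0,0],
  [0,0,0,0],
  [0,0,0,0],
], fingers=1)

```text
t: 6.85
eef_pos: [453.8, 44.8, 8.8]
tcp_rot: [3.14, 0.0, 1.591]
ft_force: [0.6, -0.2, -0.1]
opening: 0.636
grip_force: 0.0
```

carry_out([
  [0,0,0,0],
  [0,0,0,0],
  [0,0,0,0],
  [0,0,0,0],
  [0,0,0,0],
])

```text
t: 7.35
eef_pos: [453.4, 44.9, 8.2]
tcp_rot: [-3.141, -0.0, 1.591]
ft_force: [-1.9, 0.6, 1.6]
opening: 0.356
grip_force: 29.8
```

carry_out([
  [0,0,0.5,0],
  [0,0,0.5,0],
  [0,0,0.36,0],
  [0.1,-0.2,0,0.3],
  [0.15,-0.35,0,0.4],
])

```text
t: 7.85
eef_pos: [466.1, 17.6, 76.8]
tcp_rot: [3.14, 0.0, 1.667]
ft_force: [0.3, 0.7, -1.4]
opening: 0.353
grip_force: 29.8
```

carry_out([
  [0.2,-0.5,0,0.4],
  [0.15,-0.4,0,0.01],
  [0.1,-0.28,0,0],
  [0,0,0,0],
  [0,0,0,0],
])

```text
t: 8.35
eef_pos: [488.1, -41.4, 76.0]
tcp_rot: [-3.141, -0.0, 1.707]
ft_force: [0.1, -0.5, -1.9]
opening: 0.359
grip_force: 29.8
```

```bash
cat > f2.py <<'E'
from fit import *
s=env.state();print(np.round(s['eef_pos'],1),np.round(s['tcp_rot'],3),np.round(s['ft_force'],1))
im,c=snap('wrist','w4');d,cd=snap('side','d4')
# crops enlarged
a=d[240:440,230:480];a=cv2.resize(a,(500,400));b=cv2.resize(im[200:480,100:500],(500,350))
sc,cs=snap('scene'); e=cv2.resize(sc[180:320,100:300],(300,210))
out=np.zeros((600,800,3),np.uint8);out[:400,:500]=a;out[:210,500:]=e;out[400:600,:640]=cv2.resize(im[230:480],(640,200))
cv2.imwrite('pics/c4.png',out[...,::-1])
for n in ['knife_tip','notch']:
    r=[];
    for cam,cc in [('side',cd),('scene',cs)]:
        q=env.look_for(cam,n)[:2];print(n,cam,[(x['conf'],round(x['position'][1]*640),round(x['position'][0]*480)) for x in q])
ax=np.array([.135,-.991,0])
tip=s['eef_pos']+104*ax+[0,0,6.8];print('tip',tip.round(1),proj(cd,tip).round(1),'side',proj(cs,tip).round(1))
print('notch px',proj(cd,[505.5,-169.4,83]).round(1),proj(cs,[505.5,-169.4,83]).round(1))
E
python3 f2.py
```

```text
[488.1 -41.4  76. ] [-3.141 -0.     1.707] [ 0.1 -0.5 -1.9]
knife_tip side [(0.86, 321, 294)]
knife_tip scene [(0.75, 297, 329), (0.69, 244, 232)]
notch side []
notch scene [(0.97, 186, 275), (0.43, 435, 229)]
tip [ 502.1 -144.5   82.8] [[340.8 310.6]] side [[222.2 242. ]]
notch px [[349.1 316.5]] [[213.2 246.9]]
```

View pics/c4.png

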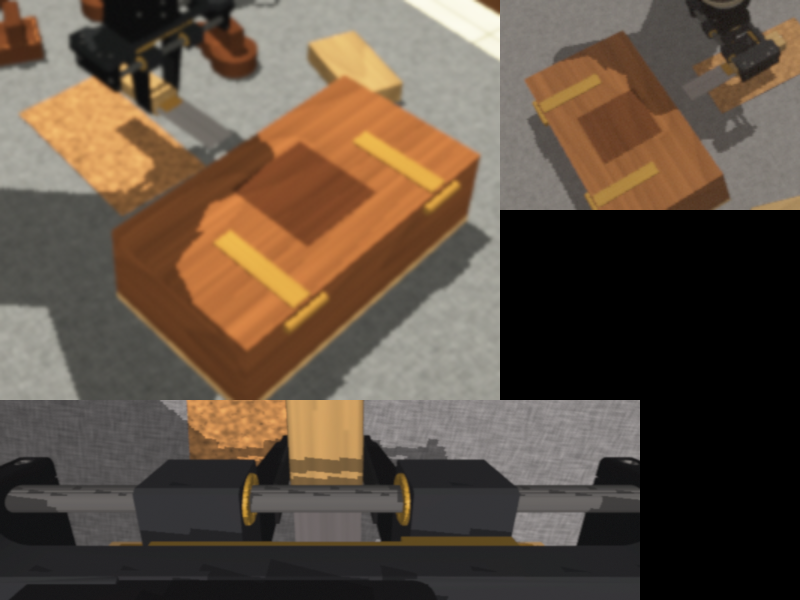

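The side crop shows the blade level, with its tip at about (342,311). That matches the computed tip to within a pixel, so I push in.

carry_out([
  [0.03,-0.2,0,0],
  [0.03,-0.2,0,0],
  [0.03,-0.2,0,0],
  [0.03,-0.2,0,0],
  [0.02,-0.15,0,0],
])

```text
t: 9.2
eef_pos: [495.6, -90.4, 76.1]
tcp_rot: [3.141, 0.0, 1.707]
ft_force: [0.4, 0.9, -1.1]
opening: 0.357
grip_force: 29.8
```

carry_out([
  [0.02,-0.15,0,0],
  [0.02,-0.15,0,0],
  [0.02,-0.15,0,0],
  [0.02,-0.15,0,0],
  [0.02,-0.15,0,0],
])

```text
t: 9.7
eef_pos: [500.6, -127.2, 76.2]
tcp_rot: [3.141, -0.0, 1.708]
ft_force: [0.2, 0.3, -1.0]
opening: 0.356
grip_force: 29.8
```

carry_out([
  [0,0,0.04,0],
  [0,0,0.04,0],
  [0,0,0.04,0],
  [0,0,0.04,0],
  [0,0,0.04,0],
])

```text
t: 10.2
eef_pos: [500.7, -126.4, 86.3]
tcp_rot: [3.141, 0.0, 1.708]
ft_force: [2.1, -0.7, -5.0]
opening: 0.357
grip_force: 30.0
```

carry_out([
  [0,0,0.06,0],
  [0,0,0.06,0],
  [0,0,0.06,0],
  [0,0,0.06,0],
  [0,0,0.06,0],
])

```text
t: 10.7
eef_pos: [500.3, -126.7, 101.4]
tcp_rot: [-3.141, -0.0, 1.708]
ft_force: [0.7, -1.4, -5.4]
opening: 0.351
grip_force: 30.0
```

```bash
cat > f3.py <<'E'
from h import *
import sys
s=env.state();print(s['t'],np.round(s['eef_pos'],1),np.round(s['tcp_rot'],3),np.round(s['ft_force'],1),np.round(s['moment'],2),s['opening'])
d,cd=snap('side');sc,cs=snap('scene')
out=np.zeros((360,800,3),np.uint8);out[:,:450]=cv2.resize(d[200:440,210:510],(450,360));out[:,450:]=cv2.resize(sc[110:353,70:307],(350,360))
cv2.imwrite('pics/%s.png'%sys.argv[1],out[...,::-1])
E
python3 f3.py c5
```

```text
10.7 [ 500.3 -126.7  101.4] [-3.141 -0.     1.708] [ 0.7 -1.4 -5.4] [-0.07 -0.01 -0.01] 0.351048715701794
```

View pics/c5.png

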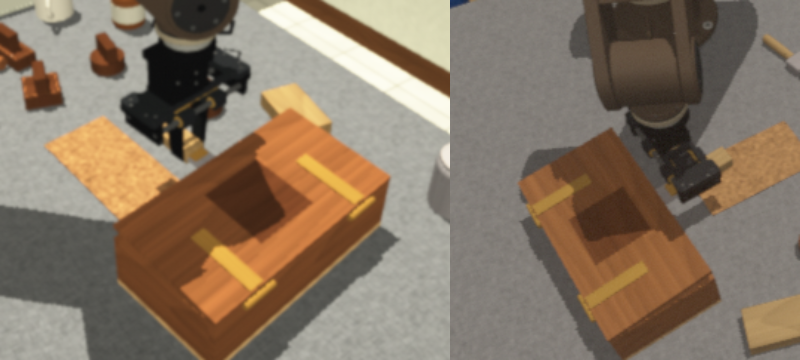

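```bash
cat >> h.py <<'E'
CH=(517.7,-258.6,-1.435)
def chest(p):
    p=np.atleast_2d(p).astype(float);c,s=np.cos(CH[2]),np.sin(CH[2])
    return np.c_[CH[0]+c*p[:,0]-s*p[:,1],CH[1]+s*p[:,0]+c*p[:,1],p[:,2]]
def lidpt(th,r,y,h=8):
    return chest([90-r*np.cos(th)+h*np.sin(th),y,88+r*np.sin(th)+h*np.cos(th)])
E
python3 - <<'E'
from h import *
cd=env.calibration('side');cs=env.calibration('scene')
for th in [0,.05,.1,.15,.2]:
    print(th,[(proj(cd,lidpt(th,180,y))[0]-[210,200])@np.diag([1.5,1.5]) for y in(-170,170)],[(proj(cs,lidpt(th,180,y))[0]-[70,110])*1.48 for y in(-170,170)])
E
```

```text
0 [array([113.20982349, 231.57239211]), array([288.32031028, 115.00855378])] [array([164.01652279, 132.03052359]), array([263.33901977, 274.26682731])]
0.05 [array([113.08958312, 226.90481517]), array([289.09737498, 110.55233637])] [array([162.38020387, 129.01369159]), array([262.22123334, 271.89741881])]
0.1 [array([113.19473833, 222.40149001]), array([290.11130018, 106.20744063])] [array([160.49311968, 126.08976705]), array([260.83522488, 269.6588014 ])]
0.15 [array([113.52943113, 218.07323496]), array([291.36397916, 101.98362869])] [array([158.354461  , 123.26730248]), array([259.17786028, 267.55904925])]
0.2 [array([114.09769177, 213.93113489]), array([292.85702873,  97.8908456 ])] [array([155.96399077, 120.55497248]), array([257.24651711, 265.60629428])]
```

The lid has risen only about 0.06 rad at its near corner (117,225), so the blade pitched tip-down in the grip. I push further in so the edge bears close to the pads, then lift.

carry_out([
  [0.015,-0.1,0,0],
  [0.015,-0.1,0,0],
  [0.015,-0.1,0,0],
  [0.01,-0.08,0,0],
  [0,0,0,0],
])

```text
t: 11.3
eef_pos: [503.3, -146.4, 101.0]
tcp_rot: [3.141, 0.0, 1.707]
ft_force: [-0.3, -1.9, -6.2]
opening: 0.353
grip_force: 30.0
```

carry_out([
  [0,0,0.1,0],
  [0,0,0.1,0],
  [0,0,0.1,0],
  [0,0,0.1,0],
  [0,0,0.1,0],
])

```text
t: 11.8
eef_pos: [503.3, -145.6, 126.8]
tcp_rot: [3.141, 0.0, 1.708]
ft_force: [0.6, -2.8, -5.7]
opening: 0.355
grip_force: 30.0
```

```bash
cat > lid.py <<'E'
from h import *
from scipy.optimize import minimize_scalar
import sys
def scan(name=None):
    s=env.state();print(round(s['t'],1),np.round(s['eef_pos'],1),np.round(s['tcp_rot'],3),np.round(s['ft_force'],1),np.round(s['moment'],2),round(s['opening'],3))
    d,cd=snap('side');sc,cs=snap('scene')
    P=[]
    for th in np.arange(0,1.85,.3): P.append((round(th,1),(proj(cd,np.vstack([lidpt(th,180,y) for y in(-170,170)]))-[210,110]).round().tolist()))
    print(P)
    out=np.zeros((400,800,3),np.uint8);out[:,:400]=d[110:430+80,210:530][:400,:400] if 0 else cv2.resize(d[110:430,210:530],(400,400));out[:,400:]=cv2.resize(sc[80:360,30:310],(400,400))
    if name: cv2.imwrite('pics/%s.png'%name,out[...,::-1])
    # edge-contrast score of lid outline vs theta, side+scene
    best=[]
    g=[(c,np.hypot(*[cv2.Sobel(cv2.GaussianBlur(cv2.cvtColor(i,cv2.COLOR_RGB2GRAY),(3,3),0),cv2.CV_32F,a,1-a) for a in(0,1)])) for c,i in((cd,d),(cs,sc))]
    for th in np.arange(0,1.82,.02):
        L=[]
        for c,m in g:
            pts=np.vstack([np.vstack([lidpt(th,180,y,h) for y in np.linspace(-170,170,80)]) for h in (8,)]+[np.vstack([lidpt(th,r,y,8) for r in np.linspace(100,180,20)]) for y in(-170,170)])
            q=proj(c,pts).astype(np.float32);v=cv2.remap(m,q[:,0].copy(),q[:,1].copy(),cv2.INTER_LINEAR)
            L.append(np.minimum(v,60).mean())
        best.append((sum(L),th))
    best.sort(reverse=True);print('theta',[(round(a),round(float(b),2)) for a,b in best[:4]])
if __name__=='__main__': scan(sys.argv[1] if len(sys.argv)>1 else None)
E
python3 lid.py c6
```

```text
11.8 [ 503.3 -145.6  126.8] [3.141 0.    1.708] [ 0.6 -2.8 -5.7] [-0.05  0.03  0.  ] 0.355
[(np.float64(0.0), [[75.0, 244.0], [192.0, 167.0]]), (np.float64(0.3), [[77.0, 228.0], [198.0, 150.0]]), (np.float64(0.6), [[85.0, 216.0], [209.0, 137.0]]), (np.float64(0.9), [[99.0, 211.0], [226.0, 130.0]]), (np.float64(1.2), [[119.0, 216.0], [248.0, 130.0]]), (np.float64(1.5), [[143.0, 230.0], [273.0, 137.0]]), (np.float64(1.8), [[170.0, 254.0], [298.0, 153.0]])]
theta [(100, 0.2), (99, 0.22), (99, 0.18), (96, 0.24)]
```

carry_out([
  [0.005,-0.035,0.14,0],
  [0.005,-0.035,0.14,0],
  [0.005,-0.035,0.14,0],
  [0.005,-0.035,0.14,0],
  [0.005,-0.035,0.14,0],
])

```text
t: 12.4
eef_pos: [504.5, -154.6, 161.8]
tcp_rot: [3.141, 0.0, 1.708]
ft_force: [0.8, -0.4, -5.9]
opening: 0.354
grip_force: 30.0
```

carry_out([
  [0.01,-0.065,0.14,0],
  [0.01,-0.065,0.14,0],
  [0.01,-0.065,0.14,0],
  [0.01,-0.065,0.14,0],
  [0.01,-0.065,0.14,0],
])

```text
t: 12.9
eef_pos: [507.0, -170.9, 196.7]
tcp_rot: [-3.142, -0.0, 1.708]
ft_force: [-0.3, 0.4, -5.4]
opening: 0.353
grip_force: 30.0
```

```bash
python3 lid.py c7
```

```text
12.9 [ 507.  -170.9  196.7] [-3.142 -0.     1.708] [-0.3  0.4 -5.4] [0.2  0.09 0.04] 0.353
[(np.float64(0.0), [[75.0, 244.0], [192.0, 167.0]]), (np.float64(0.3), [[77.0, 228.0], [198.0, 150.0]]), (np.float64(0.6), [[85.0, 216.0], [209.0, 137.0]]), (np.float64(0.9), [[99.0, 211.0], [226.0, 130.0]]), (np.float64(1.2), [[119.0, 216.0], [248.0, 130.0]]), (np.float64(1.5), [[143.0, 230.0], [273.0, 137.0]]), (np.float64(1.8), [[170.0, 254.0], [298.0, 153.0]])]
theta [(103, 0.52), (102, 0.54), (98, 0.46), (96, 0.44)]
```

View pics/c7.png

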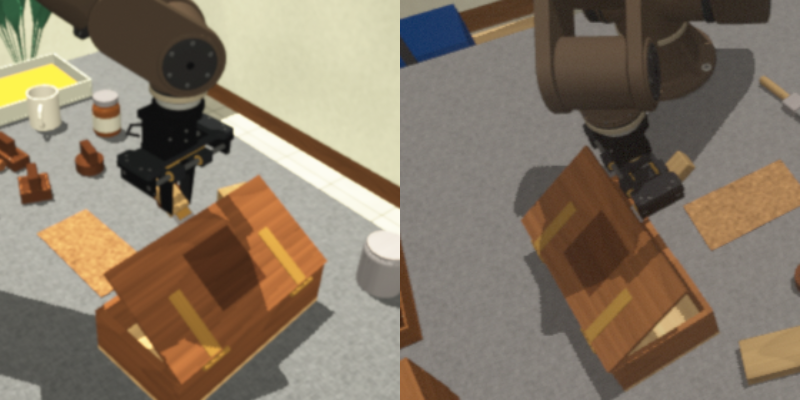

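The lid now stands at about 0.53 rad, with its free edge from (107,272) to (260,178) in the crop, and it will stay there. I withdraw the knife and take it back to the mat, where pressing it down will level it again in the grip.

carry_out([
  [-0.06,0.44,-0.02,0],
  [-0.065,0.48,0,0],
  [-0.065,0.48,0,0],
  [-0.065,0.48,0,0],
  [-0.065,0.48,0,0],
])

```text
t: 13.5
eef_pos: [491.2, -51.9, 195.6]
tcp_rot: [3.14, 0.001, 1.708]
ft_force: [-0.0, 0.4, -0.9]
opening: 0.35
grip_force: 30.0
```

carry_out([
  [-0.16,0.29,-0.36,-0.12],
  [-0.16,0.29,-0.36,-0.12],
  [-0.16,0.29,-0.36,-0.12],
  [-0.16,0.29,-0.36,-0.12],
  [-0.16,0.29,-0.36,-0.12],
])

```text
t: 14.0
eef_pos: [451.2, 20.4, 104.9]
tcp_rot: [3.14, 0.0, 1.645]
ft_force: [0.6, -0.1, -1.4]
opening: 0.355
grip_force: 30.0
```

```bash
python3 lid.py | tail -1
python3 - <<'E'
from h import *
s=env.state();print(np.round(s['eef_pos'],1),np.round(s['tcp_rot'],3),s['opening'])
im,c=snap('wrist');d,cd=snap('side');sc,cs=snap('scene')
out=np.zeros((400,800,3),np.uint8);out[:,:500]=cv2.resize(im[60:380,120:520],(500,400));out[:,500:]=cv2.resize(d[200:400,200:350],(300,400))
cv2.imwrite('pics/c8.png',out[...,::-1])
E
```

```text
theta [(112, 0.54), (109, 0.52), (100, 0.56), (93, 0.5)]
[449.7  21.  104. ] [-3.139 -0.     1.646] 0.35612319485699817
```

View pics/c8.png

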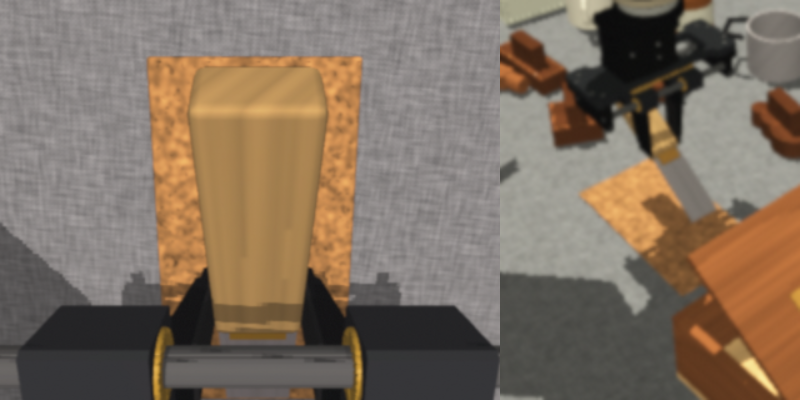

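The knife is held tip-down by roughly 30°, aligned with the mat and centred on it. I press it down slowly.

carry_out([
  [0,0,-0.3,0],
  [0,0,-0.3,0],
  [0,0,-0.15,0],
  [0,0,-0.1,0],
  [0,0,-0.1,0],
])

```text
t: 14.75
eef_pos: [451.5, 19.6, 57.9]
tcp_rot: [3.141, 0.0, 1.645]
ft_force: [-0.0, 0.6, -1.5]
opening: 0.352
grip_force: 30.0
```

carry_out([
  [0,0,-0.1,0],
  [0,0,-0.1,0],
  [0,0,-0.1,0],
  [0,0,-0.1,0],
  [0,0,-0.1,0],
])

```text
t: 15.25
eef_pos: [451.1, 19.9, 32.3]
tcp_rot: [3.141, 0.0, 1.645]
ft_force: [-0.3, 2.5, 3.0]
opening: 0.358
grip_force: 30.0
```

carry_out([
  [0,0,-0.1,0],
  [0,0,-0.1,0],
  [0,0,-0.08,0],
  [0,0,-0.06,0],
  [0,0,-0.06,0],
])

```text
t: 15.75
eef_pos: [451.0, 19.8, 12.4]
tcp_rot: [-3.142, -0.0, 1.645]
ft_force: [-0.9, 1.3, 2.1]
opening: 0.358
grip_force: 30.0
```

carry_out([
  [0,0,-0.04,0],
  [0,0,-0.04,0],
  [0,0,0,0],
  [0,0,0,0],
  [0,0,0,0],
])

```text
t: 16.25
eef_pos: [451.0, 20.0, 9.3]
tcp_rot: [3.141, -0.0, 1.645]
ft_force: [-1.6, 5.4, 16.9]
opening: 0.354
grip_force: 30.0
```

carry_out([
  [0,0,0,0],
  [0,0,0,0],
  [0,0,0,0],
  [0,0,0,0],
  [0,0,0,0],
], fingers=-0.3)

```text
t: 16.75
eef_pos: [451.0, 19.8, 8.5]
tcp_rot: [-3.142, -0.0, 1.645]
ft_force: [-0.1, -0.0, -0.3]
opening: 0.644
grip_force: 0.0
```

carry_out([
  [0,0,0.4,0],
  [0,0,0.8,0],
  [0,0,0.9,0],
  [0,0,0.9,0],
  [0,0,0.9,0],
])

```text
t: 17.25
eef_pos: [450.5, 19.9, 205.6]
tcp_rot: [-3.142, -0.0, 1.645]
ft_force: [0.8, -0.9, -0.2]
opening: 0.651
grip_force: 0.0
```

Run:
```python
from h import *
s=env.state();print(np.round(s['eef_pos'],1),s['opening'])
im,c=snap('wrist');d,cd=snap('side')
out=np.zeros((400,800,3),np.uint8);out[:,:500]=cv2.resize(im[60:380,120:520],(500,400));out[:,500:]=cv2.resize(d[220:380,220:340],(300,400))
cv2.imwrite('pics/c9.png',out[...,::-1])
```

```text
[450.5  19.9 205.6] 0.651179246654378
```

View pics/c9.png

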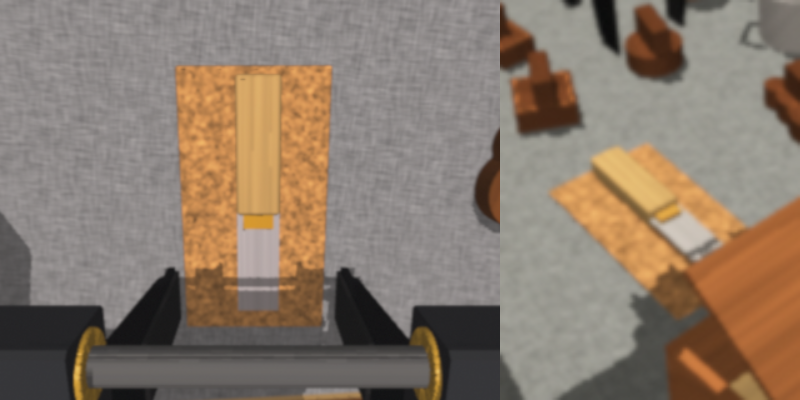

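The knife lies flat, fully on the mat. Next I push the lid back with the shut fingers, following the arc of its edge.

carry_out([
  [0.21,-0.68,-0.22,0.12],
  [0.21,-0.68,-0.22,0.12],
  [0.21,-0.68,-0.22,0.12],
  [0.21,-0.68,-0.22,0.12],
  [0.21,-0.68,-0.22,0.12],
], fingers=1)

```text
t: 17.85
eef_pos: [503.4, -151.5, 147.4]
tcp_rot: [-3.141, -0.001, 1.708]
ft_force: [0.2, 1.3, -0.6]
opening: 0.285
grip_force: 0.0
```

carry_out([
  [0,0,0,0],
  [0,0,0,0],
  [0,0,0,0],
  [0,0,0,0],
  [0,0,0,0],
])

```text
t: 18.35
eef_pos: [503.5, -149.4, 149.0]
tcp_rot: [3.141, 0.0, 1.709]
ft_force: [0.2, -0.2, -0.0]
opening: 0.007
grip_force: 0.0
```

carry_out([
  [0.019,-0.139,-0.016,0],
  [0.019,-0.139,-0.016,0],
  [0.019,-0.139,-0.016,0],
  [0.019,-0.139,-0.016,0],
  [0.019,-0.139,-0.016,0],
])

```text
t: 18.85
eef_pos: [508.3, -185.7, 144.5]
tcp_rot: [3.142, -0.0, 1.707]
ft_force: [-0.8, -0.1, -0.2]
opening: 0.006
grip_force: 0.0
```

carry_out([
  [0.016,-0.119,0.152,0],
  [0.016,-0.119,0.152,0],
  [0.016,-0.119,0.152,0],
  [0.016,-0.119,0.152,0],
  [0.016,-0.119,0.152,0],
])

```text
t: 19.35
eef_pos: [512.2, -215.1, 183.4]
tcp_rot: [3.142, -0.0, 1.708]
ft_force: [-1.1, 2.7, -1.3]
opening: 0.012
grip_force: 0.9
```

```bash
python3 lid.py c10|sed -n '1p;3p'
```

```text
19.4 [ 512.2 -215.1  183.4] [ 3.142 -0.     1.708] [-1.1  2.7 -1.3] [ 0.2  0.1 -0. ] 0.012
theta [(103, 0.78), (102, 0.8), (97, 0.76), (95, 0.82)]
```

The lid is at 0.78 rad, following as computed. I continue.

carry_out([
  [0.015,-0.111,0.088,0],
  [0.015,-0.111,0.088,0],
  [0.015,-0.111,0.088,0],
  [0.015,-0.111,0.088,0],
  [0.015,-0.111,0.088,0],
])

```text
t: 19.95
eef_pos: [516.1, -242.9, 204.9]
tcp_rot: [-3.142, 0.0, 1.708]
ft_force: [-0.0, 1.8, -1.4]
opening: 0.007
grip_force: 0.9
```

carry_out([
  [0.017,-0.127,0.068,0],
  [0.017,-0.127,0.068,0],
  [0.017,-0.127,0.068,0],
  [0.017,-0.127,0.068,0],
  [0.017,-0.127,0.068,0],
])

```text
t: 20.45
eef_pos: [520.2, -274.8, 221.7]
tcp_rot: [-3.141, -0.0, 1.708]
ft_force: [0.4, 1.4, -2.8]
opening: 0.009
grip_force: 0.8
```

carry_out([
  [0.018,-0.135,0.036,0],
  [0.018,-0.135,0.036,0],
  [0.018,-0.135,0.036,0],
  [0.018,-0.135,0.036,0],
  [0.018,-0.135,0.036,0],
])

```text
t: 20.95
eef_pos: [524.8, -308.5, 230.6]
tcp_rot: [-3.141, -0.0, 1.708]
ft_force: [0.7, 2.0, -1.0]
opening: 0.003
grip_force: 0.8
```

carry_out([
  [0.017,-0.123,0.012,0],
  [0.017,-0.123,0.012,0],
  [0.017,-0.123,0.012,0],
  [0.017,-0.123,0.012,0],
  [0.017,-0.123,0.012,0],
])

```text
t: 21.45
eef_pos: [529.0, -339.1, 233.4]
tcp_rot: [-3.141, -0.0, 1.708]
ft_force: [0.2, 2.8, -1.4]
opening: 0.002
grip_force: 0.9
```

carry_out([
  [0.012,-0.091,-0.012,0],
  [0.012,-0.091,-0.012,0],
  [0.012,-0.091,-0.012,0],
  [0.012,-0.091,-0.012,0],
  [0.012,-0.091,-0.012,0],
])

```text
t: 21.95
eef_pos: [532.1, -361.8, 230.7]
tcp_rot: [3.141, 0.0, 1.708]
ft_force: [-0.7, 1.8, 0.4]
opening: 0.007
grip_force: 0.8
```

```bash
python3 lid.py c11|sed -n '1p;3p'
```

```text
21.9 [ 532.1 -361.8  230.7] [3.141 0.    1.708] [-0.7  1.8  0.4] [ 0.19 -0.06  0.  ] 0.007
theta [(90, 1.7), (81, 1.72), (73, 1.42), (69, 1.74)]
```

The lid stands at 1.70 rad. Next the blocks, paisley first.

carry_out([
  [0,0.5,0,0],
  [0.2,0.75,0,0],
  [0.25,0.75,0,0],
  [0.25,0.75,0,0],
  [0.25,0.75,0,0],
], fingers=-0.1)

```text
t: 22.55
eef_pos: [579.8, -185.1, 230.7]
tcp_rot: [3.141, 0.0, 1.707]
ft_force: [0.9, 0.0, 0.7]
opening: 0.369
grip_force: 0.0
```

carry_out([
  [0.3,0.75,0,0],
  [0.3,0.75,0,0],
  [0.3,0.75,0,0],
  [0.3,0.75,0,0],
  [0.2,0.5,0,0],
])

```text
t: 23.05
eef_pos: [650.1, -9.0, 230.6]
tcp_rot: [3.141, 0.0, 1.709]
ft_force: [1.1, -1.1, -0.2]
opening: 0.551
grip_force: 0.0
```

```bash
cat > blk.py <<'E'
from fit import *
import sys
NOM={'border_block':(444.7,397.9),'square_block':(441,237.8),'round_block':(585.5,250.2),'paisley_block':(657.9,61.9)}
s=env.state();print(round(s['t'],1),np.round(s['eef_pos'],1),np.round(s['tcp_rot'],3),round(s['opening'],2))
VV={k:snap(k) for k in ('scene','side','wrist')}
VV={k:(c,mask(i)) for k,(i,c) in VV.items()}
for a in sys.argv[1:]:
    n,vs=a.split(':');n+='_block';use={'s':'scene','d':'side','w':'wrist'}
    cand=[]
    for k in vs:
        cam=use[k];r=env.look_for(cam,n)
        if r: cand.append((cam,round(r[0]['conf'],2),at_z(VV[cam][0],r[0]['position'][1]*640,r[0]['position'][0]*480,30)[:2].round().tolist()))
    print(n,cand)
    xy=NOM[n]
    print('  fit',[float(v) for v in fit(n,[VV[use[k]] for k in vs],xy,np.arange(1.0,4.2,.52) if n[0]!='p' else [1.4,1.9],R=75)[0]])
    for k in vs: print('   ',k,*fit(n,[VV[use[k]]],xy,[1.2,1.7] ,R=75))
E
python3 blk.py paisley:sdw square:sd round:sd border:sd
```

```text
23.1 [650.1  -9.  230.6] [3.141 0.    1.709] 0.55
paisley_block [('scene', 0.56, [666.0, 45.0]), ('side', 0.78, [656.0, 47.0]), ('wrist', 0.94, [659.0, 55.0])]
  fit [657.385, 60.318, 1.694]
    s [657.41   61.476   1.724] 0.155
    d [655.196  62.999   1.626] 0.126
    w [658.115  59.362   1.681] 0.081
square_block [('scene', 0.97, [458.0, 239.0]), ('side', 0.82, [428.0, 228.0])]
  fit [438.087, 240.356, 4.347]
    s [441.674 239.903   1.086] 0.162
    d [437.377 240.492   1.227] 0.416
round_block [('scene', 0.81, [592.0, 247.0]), ('side', 0.82, [570.0, 235.0])]
  fit [582.033, 252.879, 4.374]
    s [585.499 251.854   1.567] 0.24
    d [582.241 252.694   1.236] 0.242
border_block [('scene', 0.64, [448.0, 388.0]), ('side', 0.92, [436.0, 388.0])]
  fit [441.162, 399.335, 1.736]
    s [442.883 399.552   1.718] 0.229
    d [429.734 391.345   2.105] 0.21
```

carry_out([
  [0.08,0.69,0,-0.12],
  [0.08,0.69,0,-0.12],
  [0,0,-0.8,0],
  [0,0,-0.8,0],
  [0,0,-0.8,0],
])

```text
t: 24.15
eef_pos: [657.5, 57.7, 109.7]
tcp_rot: [3.14, 0.0, 1.683]
ft_force: [0.0, -0.3, -0.9]
opening: 0.548
grip_force: 0.0
```

carry_out([
  [0,0,-0.8,0],
  [0,0,-0.5,0],
  [0,0,-0.2,0],
  [0,0,-0.1,0],
  [0,0,-0.03,0],
])

```text
t: 24.65
eef_pos: [658.0, 57.5, 29.8]
tcp_rot: [3.14, 0.0, 1.682]
ft_force: [0.2, -0.4, 0.2]
opening: 0.552
grip_force: 0.0
```

carry_out([
  [0,0,0,0],
  [0,0,0,0],
  [0,0,0,0],
  [0,0,0,0],
  [0,0,0,0],
], fingers=1)

```text
t: 25.15
eef_pos: [657.9, 57.7, 29.8]
tcp_rot: [3.14, 0.0, 1.682]
ft_force: [-0.1, 1.2, 4.3]
opening: 0.228
grip_force: 30.0
```

carry_out([
  [0,0,0,0],
  [0,0,0,0],
  [0,0,0,0],
  [0,0,0,0],
  [0,0,0,0],
])

```text
t: 25.65
eef_pos: [657.9, 57.6, 29.8]
tcp_rot: [3.14, 0.0, 1.682]
ft_force: [0.7, 0.1, 6.3]
opening: 0.228
grip_force: 30.0
```

carry_out([
  [0,0,0.3,0],
  [0,0,0.6,0],
  [0,0,0.6,0],
  [0,0,0.6,0],
  [0,0,0.5,0],
])

```text
t: 26.15
eef_pos: [657.3, 57.6, 161.4]
tcp_rot: [3.141, 0.0, 1.683]
ft_force: [0.5, -0.4, -2.8]
opening: 0.233
grip_force: 30.0
```

carry_out([
  [-0.06,-0.6,0,0.05],
  [-0.06,-0.6,0,0.05],
  [-0.06,-0.6,0,0.05],
  [-0.06,-0.6,0,0.05],
  [-0.06,-0.6,0,0.04],
])

```text
t: 26.65
eef_pos: [641.9, -93.5, 159.7]
tcp_rot: [-3.141, -0.0, 1.708]
ft_force: [-0.3, 0.3, -3.4]
opening: 0.23
grip_force: 30.0
```

carry_out([
  [-0.06,-0.7,0,0],
  [-0.06,-0.7,0,0],
  [-0.06,-0.7,0,0],
  [-0.06,-0.6,0,0],
  [-0.05,-0.3,0,0],
])

```text
t: 27.15
eef_pos: [627.3, -244.7, 159.5]
tcp_rot: [-3.141, 0.0, 1.706]
ft_force: [-0.4, 0.9, -3.8]
opening: 0.23
grip_force: 30.0
```

```bash
cat > chk.py <<'E'
from h import *
s=env.state();p=s['eef_pos'];c,sn=np.cos(CH[2]),np.sin(CH[2]);d=p[:2]-CH[:2]
print(round(s['t'],1),p.round(1),'yaw',s['tcp_rot'][2].round(3),'chest xy',round(c*d[0]+sn*d[1],1),round(-sn*d[0]+c*d[1],1),'F',s['ft_force'].round(1),'op',round(s['opening'],3),s['grip_force'])
E
python3 chk.py; python3 lid.py | tail -1
```

```text
27.1 [ 627.3 -244.7  159.5] yaw 1.706 chest xy 1.0 110.5 F [-0.4  0.9 -3.8] op 0.23 29.98700112104416
theta [(112, 1.7), (96, 1.74), (93, 1.72), (77, 1.76)]
```

carry_out([
  [0,0,-0.8,0],
  [0,0,-0.8,0],
  [0,0,-0.4,0],
  [0,0,-0.2,0],
  [0,0,-0.1,0],
])

```text
t: 27.75
eef_pos: [628.2, -241.4, 43.8]
tcp_rot: [-3.141, -0.001, 1.709]
ft_force: [-0.9, -0.2, -1.3]
opening: 0.229
grip_force: 30.0
```

carry_out([
  [0,0,-0.04,0],
  [0,0,-0.04,0],
  [0,0,-0.03,0],
  [0,0,-0.02,0],
  [0,0,0,0],
])

```text
t: 28.25
eef_pos: [628.1, -242.5, 37.9]
tcp_rot: [3.141, 0.0, 1.708]
ft_force: [-0.4, 0.4, -2.6]
opening: 0.229
grip_force: 30.0
```

carry_out([
  [0,0,-0.02,0],
  [0,0,0,0],
  [0,0,0,0],
  [0,0,0,0],
  [0,0,0,0],
])

```text
t: 28.75
eef_pos: [628.1, -242.5, 37.8]
tcp_rot: [3.141, 0.0, 1.708]
ft_force: [-3.8, 0.9, 6.4]
opening: 0.232
grip_force: 30.0
```

carry_out([
  [0,0,0,0],
  [0,0,0,0],
  [0,0,0,0],
  [0,0,0,0],
  [0,0,0,0],
], fingers=-0.1)

```text
t: 29.25
eef_pos: [628.0, -242.4, 36.6]
tcp_rot: [3.142, -0.0, 1.708]
ft_force: [0.5, -0.5, -0.1]
opening: 0.542
grip_force: 0.0
```

carry_out([
  [0,0,0.3,0],
  [0,0,0.8,0],
  [0,0,0.9,0],
  [0,0,0.9,0],
  [0,0,0.9,0],
])

```text
t: 29.75
eef_pos: [627.7, -242.2, 229.8]
tcp_rot: [3.141, 0.001, 1.708]
ft_force: [-0.2, -0.5, 0.8]
opening: 0.549
grip_force: 0.0
```

Paisley is placed, touching down exactly at the computed height. Next is the round block.

carry_out([
  [-0.09,0.86,0,-0.3],
  [-0.09,0.86,0,-0.3],
  [-0.09,0.86,0,-0.3],
  [-0.09,0.86,0,-0.3],
  [-0.09,0.86,0,-0.3],
])

```text
t: 30.25
eef_pos: [605.0, -25.8, 228.0]
tcp_rot: [3.14, 0.0, 1.549]
ft_force: [0.8, -0.0, 0.5]
opening: 0.55
grip_force: 0.0
```

carry_out([
  [-0.09,0.86,0,-0.3],
  [-0.09,0.86,0,-0.3],
  [-0.09,0.86,0,-0.3],
  [-0.09,0.86,0,-0.3],
  [-0.09,0.86,0,-0.1],
])

```text
t: 30.75
eef_pos: [582.5, 189.4, 228.0]
tcp_rot: [3.14, -0.0, 1.413]
ft_force: [0.4, -1.5, 0.4]
opening: 0.546
grip_force: 0.0
```

```bash
python3 blk.py round:sw square:sw
```

```text
30.8 [582.5 189.4 228. ] [ 3.14  -0.     1.413] 0.55
round_block [('scene', 0.76, [589.0, 249.0]), ('wrist', 0.67, [587.0, 248.0])]
  fit [586.18, 249.396, 1.503]
    s [584.35  253.434   1.593] 0.233
    w [586.048 249.239   1.375] 0.051
square_block [('scene', 0.83, [454.0, 235.0]), ('wrist', 0.98, [446.0, 237.0])]
  fit [441.446, 238.286, 4.346]
    s [441.137 240.021   1.095] 0.157
    w [441.208 237.191   1.249] 0.074
```

carry_out([
  [0.04,0.6,0,-0.18],
  [0.03,0.6,0,-0.18],
  [0,0,-0.8,0],
  [0,0,-0.8,0],
  [0,0,-0.8,0],
])

```text
t: 31.6
eef_pos: [586.9, 246.5, 105.8]
tcp_rot: [3.141, -0.0, 1.375]
ft_force: [0.7, -0.1, 1.3]
opening: 0.548
grip_force: 0.0
```

carry_out([
  [0,0,-0.8,0],
  [0,0,-0.5,0],
  [0,0,-0.16,0],
  [0,0,-0.06,0],
  [0,0,-0.02,0],
])

```text
t: 32.1
eef_pos: [587.3, 247.3, 30.7]
tcp_rot: [3.14, -0.001, 1.376]
ft_force: [0.2, 0.3, -0.2]
opening: 0.552
grip_force: 0.0
```

carry_out([
  [0,0,0,0],
  [0,0,0,0],
  [0,0,0,0],
  [0,0,0,0],
  [0,0,0,0],
], fingers=1)

```text
t: 32.6
eef_pos: [586.3, 247.7, 30.1]
tcp_rot: [-3.142, -0.0, 1.377]
ft_force: [-1.5, 1.0, 4.6]
opening: 0.231
grip_force: 29.8
```

carry_out([
  [0,0,0,0],
  [0,0,0,0],
  [0,0,0,0],
  [0,0,0,0],
  [0,0,0,0],
])

```text
t: 33.1
eef_pos: [586.3, 247.7, 30.0]
tcp_rot: [-3.141, -0.0, 1.377]
ft_force: [-4.0, -0.3, 6.0]
opening: 0.23
grip_force: 29.8
```

carry_out([
  [0,0,0.3,0],
  [0,0,0.6,0],
  [0,0,0.6,0],
  [0,0,0.6,0],
  [0,0,0.5,0],
])

```text
t: 33.6
eef_pos: [586.7, 247.5, 162.1]
tcp_rot: [3.14, -0.001, 1.377]
ft_force: [0.1, -0.3, -2.3]
opening: 0.232
grip_force: 29.8
```

carry_out([
  [-0.05,-0.5,0,0.21],
  [-0.05,-0.7,0,0.21],
  [-0.05,-0.7,0,0.21],
  [-0.05,-0.7,0,0.21],
  [-0.05,-0.7,0,0.21],
])

```text
t: 34.1
eef_pos: [573.8, 81.2, 160.4]
tcp_rot: [3.141, 0.0, 1.488]
ft_force: [0.8, -0.4, -2.5]
opening: 0.225
grip_force: 29.8
```

carry_out([
  [-0.05,-0.7,0,0.21],
  [-0.05,-0.7,0,0.21],
  [-0.05,-0.7,0,0.21],
  [-0.05,-0.7,0,0.21],
  [-0.05,-0.7,0,0.21],
])

```text
t: 34.6
eef_pos: [561.3, -93.9, 160.5]
tcp_rot: [3.141, 0.0, 1.598]
ft_force: [-0.1, 0.1, -2.5]
opening: 0.233
grip_force: 29.8
```

carry_out([
  [-0.05,-0.7,0,0.21],
  [-0.05,-0.7,0,0.21],
  [-0.05,-0.7,0,0.21],
  [-0.05,-0.65,0,0.21],
  [-0.05,-0.48,0,0.21],
])

```text
t: 35.1
eef_pos: [548.7, -256.0, 160.4]
tcp_rot: [3.141, 0.001, 1.707]
ft_force: [-0.1, -0.2, -3.5]
opening: 0.234
grip_force: 29.8
```

```bash
python3 chk.py
```

```text
35.1 [ 548.7 -256.   160.4] yaw 1.707 chest xy 1.7 31.1 F [-0.1 -0.2 -3.5] op 0.234 29.786618649959564
```

carry_out([
  [0,0,-0.8,0],
  [0,0,-0.8,0],
  [0,0,-0.4,0],
  [0,0,-0.2,0],
  [0,0,-0.1,0],
])

```text
t: 35.6
eef_pos: [549.1, -254.0, 44.5]
tcp_rot: [-3.141, -0.0, 1.707]
ft_force: [0.3, 0.5, -2.7]
opening: 0.233
grip_force: 29.8
```

carry_out([
  [0,0,-0.04,0],
  [0,0,-0.04,0],
  [0,0,-0.03,0],
  [0,0,-0.02,0],
  [0,0,0,0],
])

```text
t: 36.1
eef_pos: [549.1, -254.0, 38.5]
tcp_rot: [3.141, 0.0, 1.707]
ft_force: [-0.2, -0.5, -2.4]
opening: 0.23
grip_force: 29.8
```

carry_out([
  [0,0,-0.02,0],
  [0,0,0,0],
  [0,0,0,0],
  [0,0,0,0],
  [0,0,0,0],
])

```text
t: 36.6
eef_pos: [549.2, -254.0, 38.1]
tcp_rot: [3.141, 0.001, 1.707]
ft_force: [-2.0, 1.5, 4.9]
opening: 0.229
grip_force: 29.8
```

carry_out([
  [0,0,0,0],
  [0,0,0,0],
  [0,0,0,0],
  [0,0,0,0],
  [0,0,0,0],
], fingers=-0.1)

```text
t: 37.1
eef_pos: [549.0, -253.9, 37.1]
tcp_rot: [3.142, -0.0, 1.707]
ft_force: [0.2, 0.8, -0.2]
opening: 0.542
grip_force: 0.0
```

carry_out([
  [0,0,0.3,0],
  [0,0,0.8,0],
  [0,0,0.9,0],
  [0,0,0.9,0],
  [0,0,0.9,0],
])

```text
t: 37.6
eef_pos: [548.7, -253.7, 230.3]
tcp_rot: [3.141, 0.001, 1.707]
ft_force: [0.0, -0.2, -0.3]
opening: 0.549
grip_force: 0.0
```

carry_out([
  [-0.216,0.86,0,-0.44],
  [-0.216,0.86,0,-0.44],
  [-0.216,0.86,0,-0.44],
  [-0.216,0.86,0,-0.44],
  [-0.216,0.86,0,-0.44],
])

```text
t: 38.1
eef_pos: [494.2, -37.4, 228.3]
tcp_rot: [3.14, 0.0, 1.474]
ft_force: [1.0, 0.2, 0.5]
opening: 0.55
grip_force: 0.0
```

carry_out([
  [-0.216,0.86,0,-0.44],
  [-0.216,0.86,0,-0.44],
  [-0.216,0.86,0,-0.44],
  [-0.216,0.86,0,-0.44],
  [-0.216,0.86,0,-0.44],
])

```text
t: 38.6
eef_pos: [440.2, 177.7, 228.4]
tcp_rot: [3.14, -0.001, 1.244]
ft_force: [0.7, -0.4, -0.4]
opening: 0.548
grip_force: 0.0
```

```bash
python3 blk.py square:sw border:sw
```

```text
38.6 [440.2 177.7 228.4] [ 3.140e+00 -1.000e-03  1.244e+00] 0.55
square_block [('scene', 0.62, [454.0, 239.0]), ('wrist', 0.71, [444.0, 238.0])]
  fit [441.517, 237.617, 4.344]
    s [441.477 240.007   1.085] 0.16
    w [441.77  237.14    1.213] 0.04
border_block [('scene', 0.68, [460.0, 387.0]), ('wrist', 0.83, [455.0, 357.0])]
  fit [445.433, 399.552, 4.919]
    s [442.645 400.201   1.71 ] 0.231
    w [424.092 387.646   2.291] 0.225
```

carry_out([
  [0.02,0.6,0,-0.14],
  [0.01,0.59,0,-0.14],
  [0,0,-0.8,0],
  [0,0,-0.8,0],
  [0,0,-0.8,0],
])

```text
t: 39.45
eef_pos: [443.1, 234.6, 106.2]
tcp_rot: [3.141, -0.001, 1.215]
ft_force: [-0.2, 0.0, 0.0]
opening: 0.548
grip_force: 0.0
```

carry_out([
  [0,0,-0.8,0],
  [0,0,-0.5,0],
  [0,0,-0.16,0],
  [0,0,-0.06,0],
  [0,0,-0.04,0],
])

```text
t: 39.95
eef_pos: [443.3, 235.3, 30.0]
tcp_rot: [3.141, -0.001, 1.216]
ft_force: [0.4, -0.5, 0.6]
opening: 0.554
grip_force: 0.0
```

carry_out([
  [0,0,0,0],
  [0,0,0,0],
  [0,0,0,0],
  [0,0,0,0],
  [0,0,0,0],
], fingers=1)

```text
t: 40.45
eef_pos: [442.4, 235.7, 29.5]
tcp_rot: [3.142, -0.0, 1.217]
ft_force: [-1.6, 1.0, 5.3]
opening: 0.232
grip_force: 30.0
```

carry_out([
  [0,0,0,0],
  [0,0,0,0],
  [0,0,0,0],
  [0,0,0,0],
  [0,0,0,0],
])

```text
t: 40.95
eef_pos: [442.3, 235.7, 29.5]
tcp_rot: [-3.142, 0.0, 1.217]
ft_force: [-2.5, 1.3, 5.9]
opening: 0.23
grip_force: 30.0
```

carry_out([
  [0,0,0.3,0],
  [0,0,0.6,0],
  [0,0,0.6,0],
  [0,0,0.6,0],
  [0,0,0.5,0],
])

```text
t: 41.45
eef_pos: [442.5, 235.6, 160.6]
tcp_rot: [3.141, -0.0, 1.217]
ft_force: [0.8, 0.2, -1.3]
opening: 0.231
grip_force: 30.0
```

carry_out([
  [0.035,-0.5,0,0.31],
  [0.035,-0.7,0,0.31],
  [0.035,-0.7,0,0.31],
  [0.035,-0.7,0,0.31],
  [0.035,-0.7,0,0.31],
])

```text
t: 41.95
eef_pos: [451.1, 69.3, 159.1]
tcp_rot: [3.141, 0.0, 1.381]
ft_force: [0.3, -0.2, -1.5]
opening: 0.23
grip_force: 30.0
```

carry_out([
  [0.035,-0.7,0,0.31],
  [0.035,-0.7,0,0.31],
  [0.035,-0.7,0,0.31],
  [0.035,-0.7,0,0.31],
  [0.035,-0.7,0,0.31],
])

```text
t: 42.45
eef_pos: [459.8, -105.8, 159.1]
tcp_rot: [-3.142, 0.0, 1.542]
ft_force: [0.7, -0.0, -2.5]
opening: 0.23
grip_force: 30.0
```

carry_out([
  [0.035,-0.7,0,0.31],
  [0.035,-0.7,0,0.31],
  [0.035,-0.7,0,0.31],
  [0.035,-0.65,0,0.31],
  [0.035,-0.48,0,0.34],
])

```text
t: 42.95
eef_pos: [468.6, -267.9, 159.0]
tcp_rot: [3.142, 0.0, 1.707]
ft_force: [0.8, 0.5, -2.0]
opening: 0.232
grip_force: 30.0
```

```bash
python3 chk.py
```

```text
43.0 [ 468.6 -267.9  159. ] yaw 1.707 chest xy 2.5 -49.9 F [ 0.8  0.5 -2. ] op 0.232 30.000227987766266
```

carry_out([
  [0,0,-0.8,0],
  [0,0,-0.8,0],
  [0,0,-0.4,0],
  [0,0,-0.2,0],
  [0,0,-0.08,0],
])

```text
t: 43.45
eef_pos: [468.6, -265.8, 44.5]
tcp_rot: [-3.141, -0.001, 1.707]
ft_force: [-0.5, -1.2, -1.9]
opening: 0.233
grip_force: 30.0
```

carry_out([
  [0,0,-0.04,0],
  [0,0,-0.04,0],
  [0,0,-0.02,0],
  [0,0,-0.02,0],
  [0,0,0,0],
])

```text
t: 43.95
eef_pos: [468.9, -266.0, 39.5]
tcp_rot: [3.141, 0.0, 1.707]
ft_force: [0.2, -0.4, -1.5]
opening: 0.226
grip_force: 30.0
```

carry_out([
  [0,0,-0.02,0],
  [0,0,0,0],
  [0,0,0,0],
  [0,0,0,0],
  [0,0,0,0],
])

```text
t: 44.45
eef_pos: [468.8, -265.9, 38.2]
tcp_rot: [3.142, 0.0, 1.707]
ft_force: [0.1, -0.1, -1.4]
opening: 0.229
grip_force: 30.0
```

carry_out([
  [0,0,-0.02,0],
  [0,0,0,0],
  [0,0,0,0],
  [0,0,0,0],
  [0,0,0,0],
])

```text
t: 44.95
eef_pos: [468.8, -265.9, 37.5]
tcp_rot: [3.141, 0.0, 1.707]
ft_force: [-1.1, 0.5, 5.3]
opening: 0.23
grip_force: 30.0
```

carry_out([
  [0,0,0,0],
  [0,0,0,0],
  [0,0,0,0],
  [0,0,0,0],
  [0,0,0,0],
], fingers=-0.1)

```text
t: 45.45
eef_pos: [468.8, -265.9, 37.1]
tcp_rot: [3.142, -0.0, 1.707]
ft_force: [0.2, -0.6, 0.4]
opening: 0.538
grip_force: 0.0
```

carry_out([
  [0,0,0.3,0],
  [0,0,0.8,0],
  [0,0,0.9,0],
  [0,0,0.9,0],
  [0,0,0.9,0],
])

```text
t: 45.95
eef_pos: [468.5, -265.7, 229.1]
tcp_rot: [3.142, -0.0, 1.707]
ft_force: [1.0, -0.1, -0.7]
opening: 0.549
grip_force: 0.0
```

carry_out([
  [-0.035,0.85,0,0],
  [-0.035,0.85,0,0],
  [-0.035,0.85,0,0],
  [-0.035,0.85,0,0],
  [-0.035,0.85,0,0],
])

```text
t: 46.45
eef_pos: [459.6, -51.8, 227.3]
tcp_rot: [3.141, 0.0, 1.706]
ft_force: [0.8, 1.0, -0.2]
opening: 0.549
grip_force: 0.0
```

carry_out([
  [-0.035,0.85,0,0],
  [-0.035,0.85,0,0],
  [-0.035,0.85,0,0],
  [-0.035,0.85,0,0],
  [-0.035,0.85,0,0],
])

```text
t: 46.95
eef_pos: [450.9, 160.8, 227.3]
tcp_rot: [3.141, 0.0, 1.707]
ft_force: [1.4, -0.4, 0.2]
opening: 0.552
grip_force: 0.0
```

carry_out([
  [-0.035,0.85,0,0],
  [-0.035,0.85,0,0],
  [-0.035,0.5,0,0],
  [0,0,0,0],
  [0,0,0,0],
], fingers=0.2)

```text
t: 47.45
eef_pos: [445.7, 269.2, 226.9]
tcp_rot: [-3.141, 0.0, 1.708]
ft_force: [0.3, -0.5, 0.2]
opening: 0.4
grip_force: 0.0
```

```bash
python3 blk.py border:sw
python3 - <<'E'
from h import *
im,c=snap('wrist','w12')
E
```

```text
47.5 [445.7 269.2 226.9] [-3.141  0.     1.708] 0.4
border_block [('scene', 0.67, [448.0, 400.0]), ('wrist', 0.81, [448.0, 403.0])]
  fit [447.257, 399.41, 1.736]
    s [442.353 400.17    1.717] 0.225
    w [447.764 399.16    1.735] 0.307
```

View pics/w12.png

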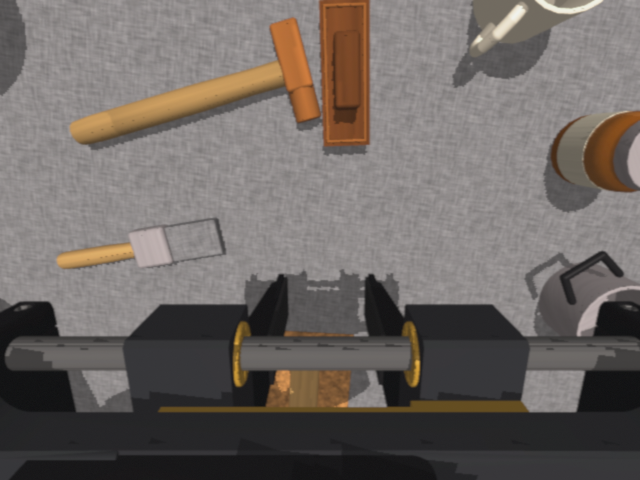

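The border block sits at (345,70), with the rib's top face spanning about columns 335–358. The hammer head ends near column 318, so the narrow finger opening is justified. I check the fit against these columns.

Run:
```python
from fit import *
c=env.calibration('wrist');im=cv2.cvtColor(cv2.imread('pics/w12.png'),cv2.COLOR_BGR2RGB)
for q in [(445,399,1.71),(447.5,399.2,1.735)]:
    print(q,'basetop',proj(c,rot(np.array([[-62.5,22.5,26.],[-62.5,-22.5,26],[62.5,22.5,26],[62.5,-22.5,26],[-62.5,22.5,0.],[-62.5,-22.5,0]]),q)).round().tolist(),'ribtop',proj(c,rot(np.array([[-30,11,60.],[-30,-11,60],[30,11,60],[30,-11,60]]),q)).round().tolist())
h=cv2.cvtColor(im,cv2.COLOR_RGB2HSV)
for r in (20,50,80,125,140): print(r,[tuple(map(int,h[r,x])) for x in range(310,380,5)])
m=mask(im);m[:, :321]=0
print(fit('border_block',[(c,m)],(446,399),[1.65,1.75],R=75))
```

```text
(445, 399, 1.71) basetop [[318.0, 145.0], [364.0, 145.0], [316.0, -1.0], [368.0, -2.0], [318.0, 145.0], [362.0, 144.0]] ribtop [[330.0, 107.0], [356.0, 107.0], [330.0, 29.0], [357.0, 29.0]]
(447.5, 399.2, 1.735) basetop [[322.0, 146.0], [368.0, 145.0], [318.0, -0.0], [369.0, -2.0], [322.0, 145.0], [366.0, 144.0]] ribtop [[334.0, 108.0], [359.0, 107.0], [332.0, 30.0], [359.0, 29.0]]
20 [(0, 7, 141), (0, 7, 139), (10, 126, 128), (13, 173, 162), (12, 174, 132), (12, 173, 137), (12, 171, 134), (11, 173, 131), (12, 173, 127), (12, 170, 117), (12, 173, 124), (13, 174, 161), (8, 34, 141), (0, 9, 143)]
50 [(6, 9, 148), (174, 9, 149), (9, 62, 128), (13, 173, 162), (12, 175, 131), (11, 168, 94), (12, 173, 118), (11, 171, 121), (12, 173, 124), (11, 171, 121), (12, 171, 112), (13, 174, 161), (8, 35, 138), (0, 9, 139)]
80 [(13, 176, 187), (8, 7, 143), (5, 24, 115), (13, 175, 153), (12, 173, 130), (11, 166, 89), (11, 169, 119), (12, 172, 117), (11, 171, 124), (12, 174, 119), (11, 164, 104), (13, 174, 161), (8, 33, 138), (0, 7, 146)]
125 [(10, 8, 93), (0, 6, 91), (0, 10, 129), (12, 171, 131), (12, 174, 135), (11, 172, 129), (12, 175, 128), (12, 174, 129), (12, 171, 121), (12, 171, 124), (11, 169, 121), (13, 176, 158), (8, 33, 140), (0, 9, 146)]
140 [(0, 7, 148), (6, 9, 141), (8, 7, 137), (12, 171, 130), (13, 174, 166), (13, 175, 166), (13, 174, 164), (13, 175, 172), (13, 175, 173), (13, 173, 172), (13, 175, 172), (12, 173, 156), (8, 33, 140), (0, 5, 144)]
(array([448.178, 399.665,   1.735]), np.float64(0.035))
```

carry_out([
  [0.01,0.68,0,0.06],
  [0.01,0.68,0,0.1],
  [0.01,0.68,0,0.1],
  [0,0.68,0,0],
  [0,0,-0.6,0],
], fingers=0.32)

```text
t: 48.25
eef_pos: [448.8, 408.7, 199.6]
tcp_rot: [3.135, -0.004, 1.735]
ft_force: [-0.9, -0.2, -0.5]
opening: 0.338
grip_force: 0.0
```

carry_out([
  [0,0,-0.8,0],
  [0,0,-0.8,0],
  [0,0,-0.4,0],
  [0,0,-0.1,0],
  [0,0,0,0],
])

```text
t: 48.75
eef_pos: [447.8, 404.8, 92.1]
tcp_rot: [-3.141, 0.0, 1.733]
ft_force: [0.4, -0.2, -0.0]
opening: 0.334
grip_force: 0.0
```

```bash
python3 chk.py
```

```text
48.8 [447.8 404.8  92.1] yaw 1.733 chest xy -666.8 20.5 F [ 0.4 -0.2 -0. ] op 0.334 0.0
```

carry_out([
  [-0.01,0,-0.5,0],
  [0,0,-0.4,0],
  [0,0,-0.2,0],
  [0,0,-0.08,0],
  [0,0,-0.02,0],
])

```text
t: 49.25
eef_pos: [447.4, 405.3, 32.9]
tcp_rot: [3.141, -0.0, 1.734]
ft_force: [-0.1, 0.2, 0.9]
opening: 0.343
grip_force: 0.0
```

carry_out([
  [0,0,0,0],
  [0,0,0,0],
  [0,0,0,0],
  [0,0,0,0],
  [0,0,0,0],
], fingers=1)

```text
t: 49.75
eef_pos: [447.2, 405.3, 33.0]
tcp_rot: [3.141, -0.001, 1.734]
ft_force: [-2.1, -0.5, 7.5]
opening: 0.233
grip_force: 30.0
```

carry_out([
  [0,0,0.1,0],
  [0,0,0.3,0],
  [0,0,0.7,0],
  [0,0,0.8,0],
  [0,0,0.7,0],
])

```text
t: 50.25
eef_pos: [447.0, 405.1, 165.0]
tcp_rot: [3.141, -0.0, 1.734]
ft_force: [0.8, 0.1, -2.1]
opening: 0.229
grip_force: 30.0
```

carry_out([
  [0.046,-0.5,0,-0.05],
  [0.046,-0.71,0,-0.05],
  [0.046,-0.71,0,-0.05],
  [0.046,-0.71,0,-0.05],
  [0.046,-0.71,0,-0.06],
])

```text
t: 50.75
eef_pos: [458.4, 236.8, 163.2]
tcp_rot: [3.141, -0.0, 1.707]
ft_force: [-0.2, -0.5, -1.3]
opening: 0.229
grip_force: 30.0
```

carry_out([
  [0.046,-0.71,0,0],
  [0.046,-0.71,0,0],
  [0.046,-0.71,0,0],
  [0.046,-0.71,0,0],
  [0.046,-0.71,0,0],
])

```text
t: 51.25
eef_pos: [470.0, 59.2, 163.2]
tcp_rot: [3.14, 0.0, 1.707]
ft_force: [-0.1, 0.6, -1.8]
opening: 0.23
grip_force: 30.0
```

carry_out([
  [-0.16,-0.71,0,0],
  [-0.16,-0.71,0,0],
  [-0.16,-0.71,0,0],
  [-0.16,-0.71,0,0],
  [-0.16,-0.71,0,0],
])

```text
t: 51.75
eef_pos: [429.5, -118.3, 163.2]
tcp_rot: [3.141, 0.001, 1.707]
ft_force: [1.0, 0.8, -0.8]
opening: 0.231
grip_force: 30.0
```

carry_out([
  [-0.16,-0.71,0,0],
  [-0.16,-0.71,0,0],
  [-0.16,-0.71,0,0],
  [-0.16,-0.71,0,0],
  [-0.03,-0.2,0,0],
])

```text
t: 52.25
eef_pos: [396.0, -271.7, 163.1]
tcp_rot: [3.141, 0.002, 1.704]
ft_force: [0.7, 0.3, -0.9]
opening: 0.229
grip_force: 30.0
```

```bash
python3 chk.py; python3 lid.py|tail -1
```

```text
52.2 [ 396.  -271.7  163.1] yaw 1.704 chest xy -3.5 -122.4 F [ 0.7  0.3 -0.9] op 0.229 29.99929279088974
theta [(110, 1.7), (100, 1.74), (86, 1.76), (84, 1.72)]
```

carry_out([
  [0,0,-0.8,0],
  [0,0,-0.8,0],
  [0,0,-0.5,0],
  [0,0,-0.15,0],
  [0,0,-0.06,0],
])

```text
t: 52.85
eef_pos: [396.8, -268.0, 46.6]
tcp_rot: [-3.141, -0.001, 1.708]
ft_force: [1.1, 0.6, -1.2]
opening: 0.23
grip_force: 30.0
```

carry_out([
  [0,0,-0.04,0],
  [0,0,-0.03,0],
  [0,0,-0.02,0],
  [0,0,0,0],
  [0,0,0,0],
])

```text
t: 53.35
eef_pos: [396.6, -269.0, 42.5]
tcp_rot: [3.141, 0.0, 1.707]
ft_force: [0.3, -0.7, -2.2]
opening: 0.233
grip_force: 30.0
```

carry_out([
  [0,0,-0.02,0],
  [0,0,-0.015,0],
  [0,0,0,0],
  [0,0,0,0],
  [0,0,0,0],
])

```text
t: 53.85
eef_pos: [396.6, -269.0, 41.0]
tcp_rot: [3.141, 0.0, 1.707]
ft_force: [-2.6, 1.0, 9.2]
opening: 0.233
grip_force: 30.0
```

carry_out([
  [0,0,0,0],
  [0,0,0,0],
  [0,0,0,0],
  [0,0,0,0],
  [0,0,0,0],
], fingers=0)

```text
t: 54.35
eef_pos: [396.5, -268.9, 40.3]
tcp_rot: [3.142, -0.0, 1.707]
ft_force: [0.0, -0.1, -0.6]
opening: 0.494
grip_force: 0.0
```

carry_out([
  [0,0,0.3,0],
  [0,0,0.8,0],
  [0,0,0.9,0],
  [0,0,0.9,0],
  [0,0,0.9,0],
])

```text
t: 54.85
eef_pos: [396.2, -268.6, 232.3]
tcp_rot: [3.142, -0.0, 1.707]
ft_force: [1.1, -0.3, 0.2]
opening: 0.503
grip_force: 0.0
```

All four blocks are in. I go up and over behind the lid and look into the chest on the way.

carry_out([
  [0,0,0.7,0],
  [0,0,0.7,0],
  [0,0,0.6,0],
  [0,0,0,0],
  [0,0,0,0],
], fingers=1)

```text
t: 55.35
eef_pos: [396.4, -268.8, 330.4]
tcp_rot: [3.141, 0.0, 1.707]
ft_force: [0.0, -0.0, -0.8]
opening: 0.137
grip_force: 0.0
```

carry_out([
  [0.57,-0.55,0,0],
  [0.57,-0.55,0,0],
  [0.57,-0.55,0,0],
  [0.57,-0.55,0,0],
  [0.57,-0.55,0,0],
])

```text
t: 55.85
eef_pos: [539.9, -407.3, 328.2]
tcp_rot: [-3.14, -0.002, 1.707]
ft_force: [-0.7, -0.9, 0.7]
opening: 0.005
grip_force: 0.0
```

```bash
python3 chk.py
python3 - <<'E'
from h import *
im,c=snap('wrist');sc,cs=snap('scene');d,cd=snap('side')
out=np.zeros((600,800,3),np.uint8);out[:360,:480]=cv2.resize(im[0:340,90:543],(480,360));out[:360,480:]=cv2.resize(sc[180:360,100:260],(320,360))
out[360:,:400]=cv2.resize(d[170:410,200:600],(400,240));out[360:,400:]=cv2.resize(sc[120:360,200:600],(400,240))
cv2.imwrite('pics/c13.png',out[...,::-1])
E
```

```text
55.9 [ 539.9 -407.3  328.2] yaw 1.707 chest xy 150.3 1.8 F [-0.7 -0.9  0.7] op 0.005 0.0
```

View pics/c13.png

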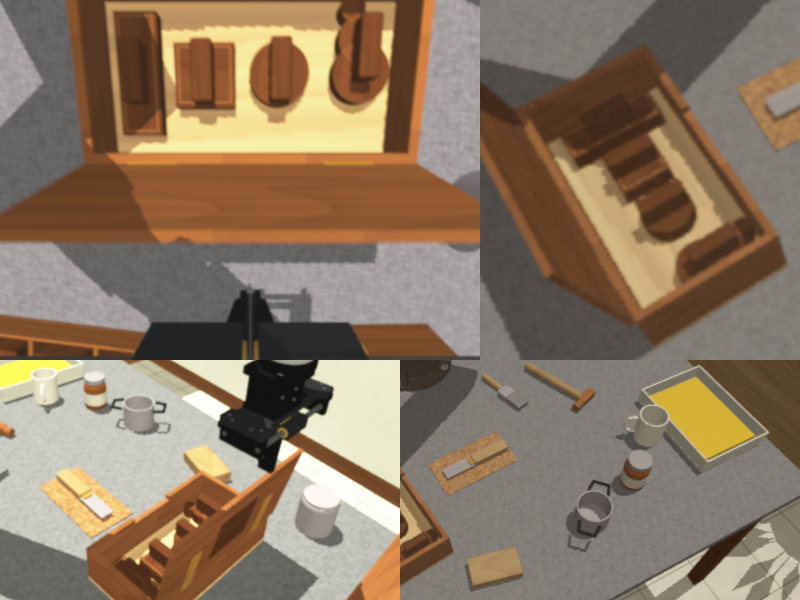

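All four blocks lie flat side by side on the chest floor: in the wrist crop they stand at columns 140, 205, 280 and 358. The knife is flat on the mat, and no block is left out on the table. Now I shut the lid from behind.

carry_out([
  [0,0,-0.5,0],
  [0,0,-0.5,0],
  [0,0,-0.5,0],
  [0,0,-0.46,0],
  [0,0,0,0],
])

```text
t: 56.5
eef_pos: [537.3, -404.8, 228.9]
tcp_rot: [-3.138, -0.005, 1.707]
ft_force: [-0.7, 0.3, -0.3]
opening: 0.006
grip_force: 0.0
```

carry_out([
  [-0.044,0.325,0.012,0],
  [-0.044,0.325,0.012,0],
  [-0.044,0.325,0.012,0],
  [-0.044,0.325,0.012,0],
  [-0.044,0.325,0.012,0],
])

```text
t: 57.0
eef_pos: [527.8, -323.7, 235.9]
tcp_rot: [3.141, 0.0, 1.707]
ft_force: [0.4, -1.8, -1.0]
opening: 0.007
grip_force: 0.8
```

carry_out([
  [-0.023,0.166,-0.06,0],
  [-0.023,0.166,-0.06,0],
  [-0.023,0.166,-0.06,0],
  [-0.023,0.166,-0.06,0],
  [-0.023,0.166,-0.06,0],
])

```text
t: 57.5
eef_pos: [522.1, -283.2, 219.8]
tcp_rot: [-3.141, -0.0, 1.706]
ft_force: [1.3, -1.8, 0.5]
opening: 0.004
grip_force: 0.6
```

```bash
python3 chk.py; python3 lid.py|tail -1
```

```text
57.5 [ 522.1 -283.2  219.8] yaw 1.706 chest xy 24.9 1.0 F [ 1.3 -1.8  0.5] op 0.004 0.5600939494615886
theta [(93, 0.94), (92, 0.9), (91, 0.92), (90, 0.88)]
```

carry_out([
  [-0.014,0.103,-0.068,0],
  [-0.014,0.103,-0.068,0],
  [-0.014,0.103,-0.068,0],
  [-0.014,0.103,-0.068,0],
  [-0.014,0.103,-0.068,0],
])

```text
t: 58.1
eef_pos: [518.6, -257.5, 203.0]
tcp_rot: [-3.142, -0.0, 1.707]
ft_force: [0.3, -0.8, 0.1]
opening: 0.008
grip_force: 0.4
```

carry_out([
  [-0.012,0.087,-0.088,0],
  [-0.012,0.087,-0.088,0],
  [-0.012,0.087,-0.088,0],
  [-0.012,0.087,-0.088,0],
  [-0.012,0.087,-0.088,0],
])

```text
t: 58.6
eef_pos: [515.7, -235.8, 181.0]
tcp_rot: [3.142, 0.0, 1.707]
ft_force: [-0.6, -1.3, -0.4]
opening: 0.002
grip_force: 0.3
```

carry_out([
  [-0.01,0.075,-0.1,0],
  [-0.01,0.075,-0.1,0],
  [-0.01,0.075,-0.1,0],
  [-0.01,0.075,-0.1,0],
  [-0.01,0.075,-0.1,0],
])

```text
t: 59.1
eef_pos: [513.2, -217.1, 156.0]
tcp_rot: [-3.142, -0.0, 1.707]
ft_force: [-0.3, -1.0, 0.4]
opening: 0.004
grip_force: 0.3
```

carry_out([
  [-0.006,0.048,-0.11,0],
  [-0.006,0.048,-0.11,0],
  [-0.006,0.048,-0.11,0],
  [-0.006,0.048,-0.11,0],
  [-0.006,0.048,-0.11,0],
])

```text
t: 59.6
eef_pos: [511.8, -205.2, 128.4]
tcp_rot: [3.141, 0.0, 1.707]
ft_force: [0.7, -0.5, 0.5]
opening: 0.0
grip_force: 0.2
```

carry_out([
  [-0.004,0.028,-0.1,0],
  [-0.004,0.028,-0.1,0],
  [-0.004,0.028,-0.1,0],
  [-0.004,0.028,-0.1,0],
  [-0.004,0.028,-0.06,0],
])

```text
t: 60.1
eef_pos: [510.7, -198.3, 105.4]
tcp_rot: [-3.141, -0.0, 1.707]
ft_force: [-0.3, -0.4, 0.5]
opening: 0.005
grip_force: 0.2
```

```bash
python3 chk.py; python3 lid.py|tail -1
```

```text
60.1 [ 510.7 -198.3  105.4] yaw 1.707 chest xy -60.7 1.2 F [-0.3 -0.4  0.5] op 0.005 0.18805949122906895
theta [(92, 0.06), (91, 0.04), (91, 0.08), (87, 0.02)]
```

Nearly shut. I press down in small steps, watching the force.

carry_out([
  [0,0,-0.05,0],
  [0,0,-0.05,0],
  [0,0,-0.04,0],
  [0,0,-0.02,0],
  [0,0,0,0],
])

```text
t: 60.7
eef_pos: [510.7, -198.4, 97.8]
tcp_rot: [-3.142, -0.0, 1.707]
ft_force: [-0.2, -0.4, 0.9]
opening: 0.001
grip_force: 0.0
```

carry_out([
  [0,0,-0.02,0],
  [0,0,-0.01,0],
  [0,0,0,0],
  [0,0,0,0],
  [0,0,0,0],
])

```text
t: 61.2
eef_pos: [510.8, -198.4, 96.4]
tcp_rot: [3.141, 0.0, 1.707]
ft_force: [1.1, -0.4, -0.1]
opening: 0.0
grip_force: 0.0
```

carry_out([
  [0,0,-0.02,0],
  [0,0,0,0],
  [0,0,0,0],
  [0,0,0,0],
  [0,0,0,0],
])

```text
t: 61.7
eef_pos: [510.8, -198.5, 96.2]
tcp_rot: [3.141, 0.0, 1.707]
ft_force: [-1.8, 1.3, 10.7]
opening: 0.004
grip_force: 5.0
```

carry_out([
  [0,0,-0.015,0],
  [0,0,0,0],
  [0,0,0,0],
  [0,0,0,0],
  [0,0,0,0],
])

```text
t: 62.2
eef_pos: [510.8, -198.5, 96.1]
tcp_rot: [3.141, 0.001, 1.707]
ft_force: [-5.3, 2.1, 17.9]
opening: 0.008
grip_force: 9.2
```

carry_out([
  [0,0,-0.015,0],
  [0,0,0,0],
  [0,0,0,0],
  [0,0,0,0],
  [0,0,0,0],
])

```text
t: 62.7
eef_pos: [510.9, -198.5, 96.0]
tcp_rot: [3.14, 0.001, 1.707]
ft_force: [-6.8, 3.9, 26.1]
opening: 0.008
grip_force: 13.3
```

carry_out([
  [0,0,0.2,0],
  [0,0,0.8,0],
  [0,0,0.9,0],
  [0,0,0.9,0],
  [0,0,0.9,0],
])

```text
t: 63.2
eef_pos: [510.4, -198.2, 280.9]
tcp_rot: [3.141, 0.0, 1.707]
ft_force: [0.7, 0.6, 0.5]
opening: 0.008
grip_force: 0.0
```

carry_out([
  [0.5,0.5,0,0],
  [0.5,0.5,0,0],
  [0.5,0.5,0,0],
  [0,0,0,0],
  [0,0,0,0],
])

```text
t: 63.7
eef_pos: [585.8, -122.9, 278.6]
tcp_rot: [-3.141, -0.0, 1.708]
ft_force: [0.3, -1.1, -0.5]
opening: 0.004
grip_force: 0.0
```

```bash
python3 lid.py|tail -1
python3 - <<'E'
from fit import *
im,c=snap('wrist');sc,cs=snap('scene');d,cd=snap('side')
out=np.zeros((600,800,3),np.uint8);out[:360,:400]=cv2.resize(sc[120:408,100:420],(400,360));out[:360,400:]=cv2.resize(d[170:458,180:500],(400,360))
out[360:,:320]=cv2.resize(im,(320,240))
cv2.imwrite('pics/c14.png',out[...,::-1])
VC=[(cs,mask(sc,25)),(cd,mask(d,25))]
print(fit('chest',VC,(517.7,-258.6),[-1.435],R=215,zz=48))
E
```

```text
theta [(87, 0.0), (84, 0.02), (70, 0.04), (62, 0.06)]
(array([ 517.   , -258.529,   -1.436]), np.float64(0.098))
```

View pics/c14.png

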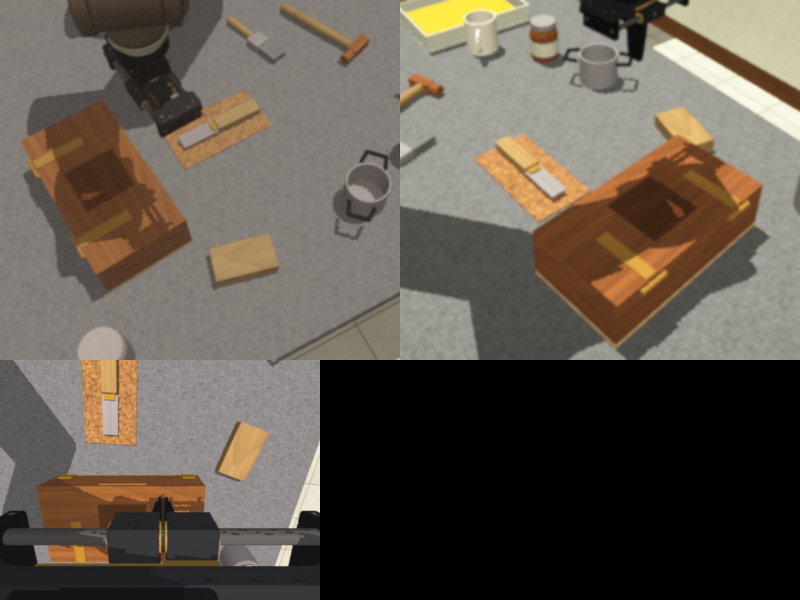

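The lid is shut, with a fitted angle of 0 and flush edges. The knife lies flat on its mat at (215,125) in the scene crop, no blocks remain out, and the arm is clear, so I hand in.

```bash
python3 -c "
from cell import env
print(env.job_done())"
```

```text
the job is handed in; nothing more can be done
None
```

The job is handed in: all four printing blocks are side by side, print face down, in the shut chest, and the knife is flat on its cork mat. The arm never went near the pot, jar, mug or offcut. The hand-in call returned no verdict.

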